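Load and lock a plate sampler for deployment

ROBOT

A 6-joint arm with a two-finger parallel gripper is mounted at the origin on the work surface; the furniture and walls round the work are solid. World frame = base frame: x ahead of the robot, y to its left, z up, the work surface at z = 0. Lengths are in m, angles in rad, forces in N, time in s.
With the tool pointing down it reaches from about 0.225 to 0.875 m from the base axis. Payload 3.4 kg.
Tool frame: the origin (TCP) lies on the mounting face of the last link; the fingertips stand 173 mm ahead of it and the grasp point (between the pads) lies 155 mm ahead of it; y points along the fingers, x is the direction in which the jaws open and shut, and the axes are right-handed (so a half turn about y gives the same grasp; the last joint's range is limited). The gripper opens to 85 mm and grips with 20 to 120 N. Pads are 22 mm wide; open, the fingers measure 114 mm over their backs; the gripper's body (76 mm by 85 mm) begins 54 mm behind the grasp point. The pads swing forward as they close: fully open they stand 13 mm farther back than shut.
Start: joints at [-1.276, 0.276, 1.505, -0, 1.361, -0.121], TCP at [0.232, -0.526, 0.405] pointing down, gripper open.
Joint ranges: [-2.89, 2.89], [-0.75, 2.08], [0.22, 2.7], [-1.18, 4.32], [0.11, 2.71], [-2.7, 2.7]. Speed limits (rad/s): [2.57, 2.57, 3.14, 3.14, 3.14, 3.14].

INTERFACE

Orientations are given as a unit quaternion [w, x, y, z].
In Python, from rig import manip, vision, ticket gives the robot as it stands.
- The arm moves only by the tool arm_command, never from a script. Its argument "increments" is one flat list of numbers, 7 for each row, row after row: the turn, a rotation vector about the tool's x, y, z in rad, then the shift along the tool's x, y, z in cm, then the closure, from 0 (fully open) to 1 (shut). In form: [wx, wy, wz, tx, ty, tz, hand, wx, wy, wz, tx, ty, tz, hand, ...]. A call has 1 to 8 rows; each row shifts and turns the commanded pose from where the row before left it, along the tool's axes as they then stand; what a row does not reach is not made up. A row lasts 1/8 s, in which the tool goes at most 62.5 mm and 10.7 degrees, less where a joint would pass 70% of its speed; a pose out of reach is approached as far as the arm can. A call is refused whole if a number of a shift passes 6.25 or a number of a turn 0.188, either way. A call with a gripper value outside its range is refused whole. The fingers move at their own pace and stop on an object; "grip_force" is the grip in N (left out, the last holds). Time passes only in rows, so rows that do not move let the fingers close. It gives the time, the measured TCP pose, the force and the opening at its end, in the units of the state.
- manip.get_state(): the state, without advancing time (a new reading comes with each control period).
- vision.get_image(name): name is "side" or "top"; returns the picture (420x560x3 uint8, red, green, blue); there is no depth.
- vision.camera_params(name): a dict with "vfov" (degrees; the focal length in pixels is half the picture's height over the tangent of half this angle, whatever the lens; pixels are square), "cx", "cy" (the principal point, pixels), "distortion" ([k1, k2, p1, p2, k3] as OpenCV has them; the pictures are not rectified), "R" (3x3) and "t" (3): a world point X has camera coordinates R X + t. Camera axes: x right, y down, z forward; pixel columns grow to the right and rows downward; lengths in m; the calibration is good to about 2 mm. A picture is of the moment at which its call begins. camera_params takes no time and is no camera call.
- ticket.sign_off(): hands the job in, once; it reports no verdict.
The state is a dict: "clock": time; "qpos": joint angles; "qd": joint speeds; "effort": joint torques, N m; "position": TCP position; "ee_rot": TCP orientation; "contact_force": force on the tool from outside, world axes, zero at the start; "moment": the same for the moment, N m; "width": finger opening in m.
Only numpy, scipy, OpenCV 4.12 (cv2) and the standard library are available. Lean on these libraries where they do the work, as an engineer would, in place of code of your own. Each camera call takes 0.05 s, during which the arm holds its last target.

TASK

The plate sampler is going back into the stream: draw its retaining rod out, move every plate from the draining tray into a sampler slot of its own, standing on the slot floor with its eye in line with the eyes of the two end posts (some may stand the wrong way round in the tray), then thread the rod back through both posts and every plate until its handle is up against the post it started at. Any plate may go into any slot; do not knock over the wash bottle or the beaker.

Things in the scene. Friction and masses are not known exactly. Their poses are not given: they have to be found in the camera images.
- sampler: Plate sampler, fixed to the table: grey base 98 x 146 mm with two white slotted bars and two aluminium posts. Origin: centre of its underside; y runs along the row of slots, x across towards the side where the posts stand. Three slots run across it at y = -32, 0, 32 mm, each 8 mm wide with rounded shoulders, 84 mm long between blind ends; any plate fits any slot.
- sampler_slot_1 (a point): Middle of the floor of the slot at y = -32 mm, 12 mm above the table: a plate's lower edge stands here, its width along the sampler's x. The slotted bars (28 to 42 mm to either side of the middle line) rise 40 mm above the floor.
- sampler_slot_2 (a point): The same for the slot at y = 0.
- sampler_slot_3 (a point): The same for the slot at y = 32 mm.
- near_eye (a point): Centre of the round eye (12 mm diameter, along the sampler's y) in the -y post, at x = 27, y = -58, z = 109 mm in the sampler's frame. Each post is 6 mm thick, 30 mm wide and reaches z = 124 mm; the rod enters here from the -y side.
- far_eye (a point): Centre of the same eye in the +y post, at x = 27, y = 58, z = 109 mm in the sampler's frame.
- rod_handle (a point): Centre of the black handle, 16 x 50 x 20 mm (own x, y, z), of the loose retaining rod (60 g). From its +y end face runs a round steel shank, 8 mm diameter, 130 mm long, rounded nose. At first it lies fully home in the two eyes: handle against the -y post, its centre 28 mm from the near eye, axis 2 mm low. On the table it rests on handle and nose. It blocks all slots until drawn.
- rod_tip (a point): End of the rod's rounded nose, 155 mm from the centre of the handle along the rod's +y axis.
- tray: Loose grey draining tray, 104 x 118 mm with a 27 mm high rim, 0.75 kg. Origin: centre of its underside. Three slots across it at y = -33, 0, 33 mm in its frame, each 8 mm wide; a plate stands there with its lower edge 10 mm above the table; the slotted bars rise to 50 mm.
- plate_1_mid (a point): Plate: stiff white sheet 80 wide (own x), 6 thick (y), 110 mm high (z, up), 60 g, with an eye in its upper +x corner; the upper -x corner is notched (12 mm wide, 26 mm deep). This point is the centre of the sheet, 55 mm above its lower edge. Grip across the 6 mm on the top edge, clear of the eye. Starts in a tray slot, either way round; None if absent.
- plate_1_eye (a point): Centre of the 16 mm round eye through plate 1: 27 mm along the plate's +x and 42 mm above the centre of its sheet.
- plate_2_mid (a point): Another such plate: centre of its sheet, 55 mm above its lower edge; axes as for plate_1. None if absent.
- plate_2_eye (a point): Centre of the 16 mm round eye through plate 2: 27 mm along the plate's +x and 42 mm above the centre of its sheet.
- plate_3_mid (a point): Another such plate: centre of its sheet, 55 mm above its lower edge; axes as for plate_1. None if absent.
- plate_3_eye (a point): Centre of the 16 mm round eye through plate 3: 27 mm along the plate's +x and 42 mm above the centre of its sheet.
- squeeze_bottle: Bystander: white wash bottle, 201 mm tall, at the back of the table. Origin at the centre of its underside, z up.
- glass_beaker: Bystander: glass beaker, 124 mm tall, at the back left. Origin at the centre of its underside, z up.
- tower_b: Fixed filter tower, 364 mm tall and 110 mm wide, standing to the right of the tray and of the rod's path; keep the wrist clear of it. Origin at the centre of its underside.

How it is judged:
By the outcome, as a careful person would: the job done as asked, in the order asked, and still so for the second after the job is handed in, with the robot touching nothing.
Of plate_1, plate_2, plate_3 only 2 to 3 are there at a start; the rules pass over those that are not, and their reading is None.
At some moment in a run one of tray may be knocked a few centimetres aside while the robot is not near it.
It also fails if it takes over 210 s, if anything falls off the work surface, if the arm or the gripper's body presses on something with over 40 N, if the wrist force passes 120 N, or if a joint passes its speed limit or range.

## Working session

There is one attempt and no reset: what is moved stays moved. The work goes in short steps, Python scripts to look and compute and a tool call to move; the robot and the scene stay as the last step left them, time stands still between calls to the robot, and variables do not carry over. Pictures are saved under pics/ and viewed, and the job is handed in when it is done.

Besides the shell and the picture viewer there is one more tool, called after "Call:" as name(argument=value, ...) on one line, values as JSON. arm_command: Moves the arm, as the interface text tells. Its arguments: {"type":"object","properties":{"increments":{"type":"array"},"grip_force":{"type":"number"}},"required":["increments"]}

```bash
ls; mkdir -p pics; python3 - <<'E'
from rig import manip, vision
import cv2
print(manip.get_state())
for n in("side","top"):
    im=vision.get_image(n); cv2.imwrite(f"pics/{n}0.png",im[:,:,::-1]); print(n,vision.camera_params(n))
E
```

```text
pics
{'clock': 0.0, 'qpos': array([-1.27603400e+00,  2.76580499e-01,  1.50615563e+00, -1.80301528e-05,
        1.36069126e+00, -1.20996871e-01]), 'qd': array([ 0.00087435,  0.00028551,  0.00142835,  0.00015938, -0.00099183,
       -0.00084898]), 'effort': array([-2.73923597e-04, -4.16772473e+01, -2.45802569e+01, -6.85480404e-05,
        1.11840974e-02,  8.43941365e-06]), 'position': array([ 0.232162  , -0.52580366,  0.40383872]), 'ee_rot': array([ 0.59284103, -0.59201628,  0.38654204, -0.38554051]), 'contact_force': array([-0.13062354,  0.54868735,  0.74877771]), 'moment': array([ 0.00706475, -0.04204038, -0.02408136]), 'width': 0.08576592048358404}
side {'vfov': 43.927906189586835, 'cx': 272.7843814540363, 'cy': 202.76775913446042, 'distortion': array([-0.11245077,  0.        ,  0.        ,  0.        ,  0.        ]), 'R': array([[-0.35480127, -0.93485816, -0.01250071],
       [-0.77845011,  0.30279307, -0.54984705],
       [ 0.51781413, -0.18535525, -0.83517181]]), 't': array([0.37657347, 0.40269789, 0.94873694])}
top {'vfov': 56.91577532837306, 'cx': 281.103468023729, 'cy': 210.2309260846505, 'distortion': array([-0.06396729,  0.        ,  0.        ,  0.        ,  0.        ]), 'R': array([[ 0.00806849, -0.99995735, -0.00449433],
       [-0.98594402, -0.00720519, -0.16692055],
       [ 0.16688104,  0.00577796, -0.98596011]]), 't': array([0.21050018, 0.53498335, 0.86271646])}
```

View pics/side0.png

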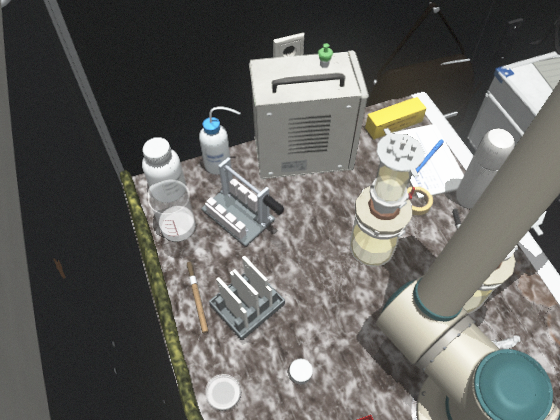

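View pics/top0.png

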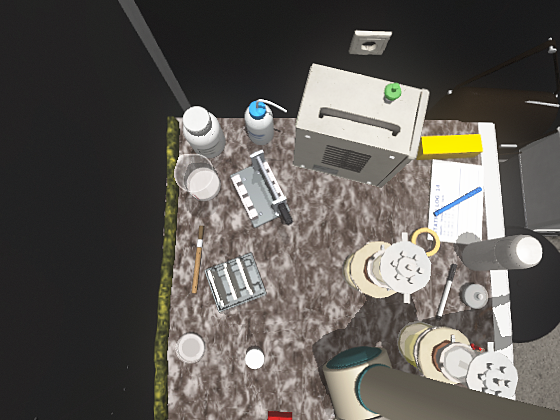

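```bash
cat > h.py <<'E'
import numpy as np, cv2
from rig import manip, vision
from scipy.spatial.transform import Rotation as Rn
from scipy.optimize import least_squares
def cam(n):
    p=vision.camera_params(n); f=210/np.tan(np.radians(p['vfov']/2))
    return np.array([[f,0,p['cx']],[0,f,p['cy']],[0,0,1]]),np.array(p['distortion']),np.array(p['R']),np.array(p['t'])
def proj(n,X):
    K,d,R,t=cam(n); return cv2.projectPoints(np.asarray(X,float).reshape(-1,3),cv2.Rodrigues(R)[0],t,K,d)[0].reshape(-1,2)
def ray(n,uv):
    K,d,R,t=cam(n); q=cv2.undistortPoints(np.array(uv,float).reshape(-1,1,2),K,d).reshape(-1,2)
    D=np.c_[q,np.ones(len(q))]@R; return -R.T@t, D
def onz(n,uv,z):
    c,D=ray(n,uv); return c+D*((z-c[2])/D[:,2])[:,None]
def crop(n,box,s,out,im=None,pts=None):
    im=vision.get_image(n) if im is None else im
    x0,y0,x1,y1=box; im=im[...,::-1].copy()
    c=cv2.resize(im[y0:y1,x0:x1],None,fx=s,fy=s,interpolation=cv2.INTER_CUBIC)
    if pts is not None:
        for p in pts: cv2.circle(c,(int((p[0]+.5-x0)*s),int((p[1]+.5-y0)*s)),2,(0,0,255),-1)
    for x in range(x0-x0%20+20,x1,20): cv2.putText(c,str(x),(int((x-x0)*s),10),0,.35,(0,255,255)); cv2.line(c,(int((x-x0)*s),12),(int((x-x0)*s),18),(0,255,255))
    for y in range(y0-y0%20+20,y1,20): cv2.putText(c,str(y),(0,int((y-y0)*s)),0,.35,(0,255,255)); cv2.line(c,(22,int((y-y0)*s)),(28,int((y-y0)*s)),(0,255,255))
    cv2.imwrite(out,c)
E
python3 - <<'E'
from h import *
s=cv2.imread("pics/side0.png")[...,::-1]; t=cv2.imread("pics/top0.png")[...,::-1]
crop("side",(190,150,300,230),7,"pics/a1.png",s)
crop("side",(200,250,300,340),6,"pics/a2.png",s)
crop("top",(220,140,310,240),6,"pics/a3.png",t)
crop("top",(195,240,280,320),7,"pics/a4.png",t)
for n in("side","top"):
  print(-cam(n)[2].T@cam(n)[3])
print(onz("top",[[260,195],[237,280]],0.0), onz("side",[[240,212],[247,303]],0))
E
```

```text
[-0.04418044  0.40596203  1.01848803]
[0.38179419 0.20936113 0.94084979]
[[0.5789776  0.26753506 0.        ]
 [0.37058371 0.3192652  0.        ]] [[0.59088892 0.25985414 0.        ]
 [0.37251983 0.31902925 0.        ]]
```

View pics/a1.png

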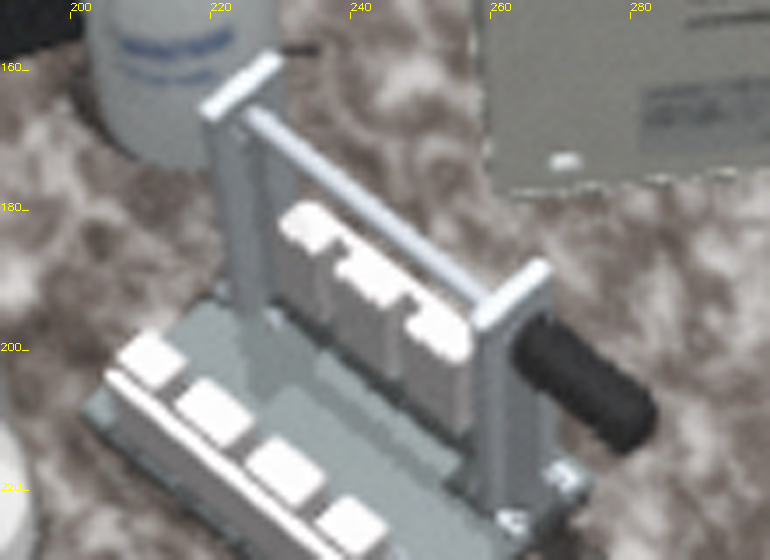

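View pics/a2.png

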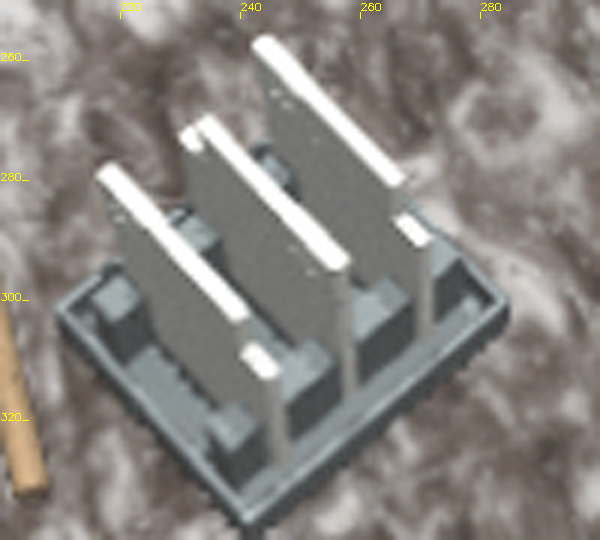

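View pics/a3.png

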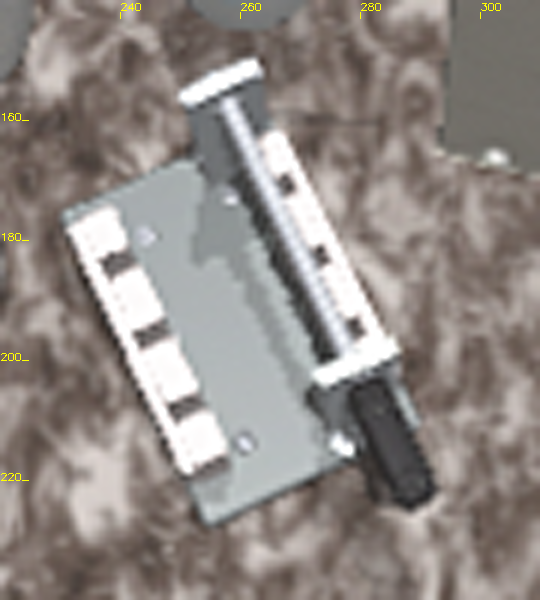

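View pics/a4.png

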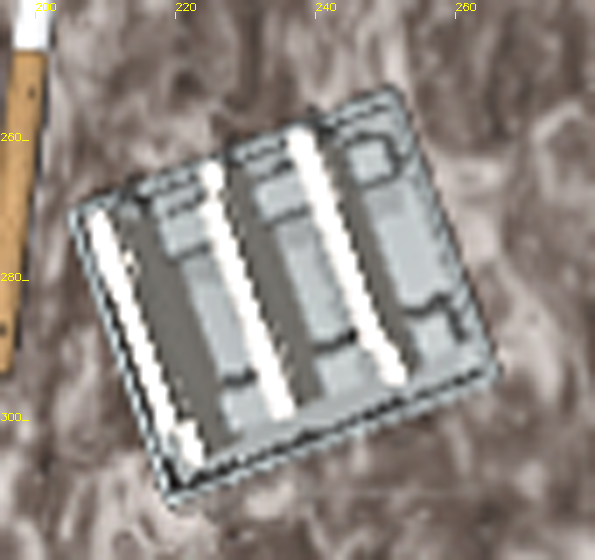

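```bash
cat > fit.py <<'E'
from h import *
def im(c,s,x0,y0): c=np.array(c,float); return (c+.5)/s-.5+[x0,y0]
T=lambda c: im(c,6,220,140); S=lambda c: im(c,7,190,150)
obs=[("top",T([357,362]),[27,-58,124]),("top",T([221,82]),[27,58,124]),
("side",S([512,293]),[27,-58,124]),("side",S([242,86]),[27,58,124])]
for c,y in zip([[287,184],[320,254],[354,325]],[32,0,-32]): obs.append(("top",T(c),[35,y,52]))
for c,y in zip([[118,263],[152,336],[187,408]],[32,0,-32]): obs.append(("top",T(c),[-35,y,52]))
for c,y in zip([[183,385],[250,440],[319,500]],[32,0,-32]): obs.append(("side",S(c),[-35,y,52]))
def w(p,L): L=np.atleast_2d(np.array(L,float))/1000; c,s=np.cos(p[2]),np.sin(p[2]); return np.c_[p[0]+c*L[:,0]-s*L[:,1],p[1]+s*L[:,0]+c*L[:,1],L[:,2]]
def res(p,o): return np.concatenate([proj(n,w(p,L))[0]-uv for n,uv,L in o])
if __name__=="__main__":
    for sel in (obs,[o for o in obs if o[0]=="top"],[o for o in obs if o[0]=="side"]):
        r=least_squares(res,[.58,.265,-1.2],args=(sel,)); print(r.x,np.degrees(r.x[2])); print(r.fun.reshape(-1,2).round(2).tolist())
    p=least_squares(res,[.58,.265,-1.2],args=(obs,)).x
    t=cv2.imread("pics/top0.png")[...,::-1]; s=cv2.imread("pics/side0.png")[...,::-1]
    L=[[x,y,12] for x in(-49,49) for y in(-73,73)]+[[x,y,124] for x in(12,42) for y in(-61,-55,55,61)]+[[x,y,52] for x in(-42,-28,28,42) for y in(-36,-28,-4,4,28,36)]+[[27,y,107] for y in range(-110,60,10)]
    crop("top",(220,140,310,240),6,"pics/b3.png",t,proj("top",w(p,L))); crop("side",(190,150,300,240),7,"pics/b1.png",s,proj("side",w(p,L)))
E
python3 fit.py
```

```text
[ 0.58347187  0.26711759 -1.11358332] -63.80362437556033
[[0.65, -0.39], [0.43, -0.35], [0.06, 0.48], [0.05, 0.37], [-0.87, 0.19], [-0.56, 0.35], [-0.34, 0.48], [0.49, -0.45], [0.51, -0.66], [0.43, -0.56], [-0.53, 0.11], [-0.1, 0.49], [0.27, 0.34]]
[ 0.58304132  0.26734288 -1.11221286] -63.72510256777874
[[0.57, -0.22], [0.28, -0.16], [-0.99, 0.36], [-0.66, 0.51], [-0.43, 0.64], [0.38, -0.24], [0.42, -0.46], [0.36, -0.37]]
[ 0.58433257  0.26672762 -1.11303022] -63.77193382881361
[[0.1, 0.09], [0.08, 0.03], [-0.47, -0.24], [-0.05, 0.13], [0.33, -0.03]]
```

View pics/b3.png

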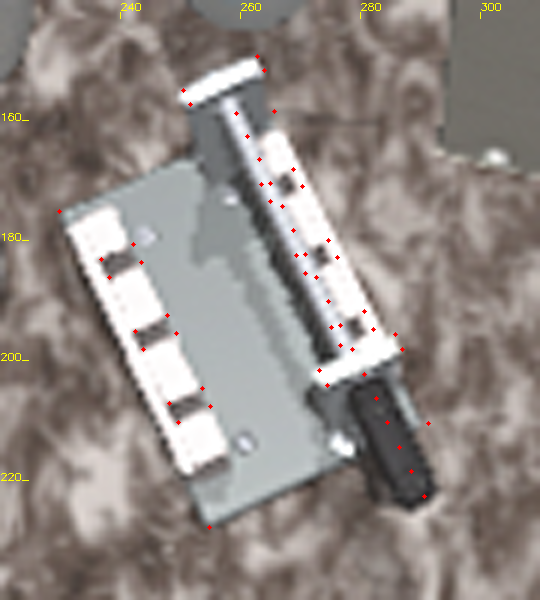

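View pics/b1.png

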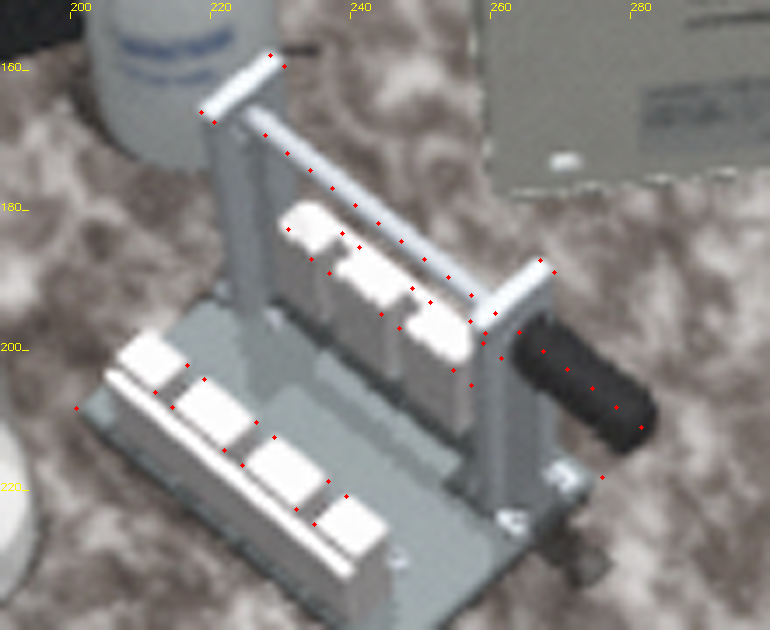

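```bash
python3 - <<'E'
from h import *
print(onz("top",[[406,266]],.364), onz("side",[[400,152]],.36), onz("top",[[365,270]],0))
print("tower2",onz("top",[[492,378]],.364),"lamp-ish",onz("top",[[410,260]],.2))
print(onz("top",[[282,218],[200,195],[260,105],[190,348],[255,358],[280,418]],0))
for q in ([.37,.0,.0],): print(proj("top",[[.4,.0,0],[.4,0,.364]]))
s=manip.get_state(); q=s['ee_rot']; R=Rn.from_quat([q[1],q[2],q[3],q[0]]).as_matrix(); print(R.round(3))
t=cv2.imread("pics/top0.png")[...,::-1];crop("top",(330,220,530,400),4,"pics/c1.png",t)
t=cv2.imread("pics/side0.png")[...,::-1];crop("side",(340,120,500,280),4,"pics/c2.png",t)
E
```

```text
[[0.39686404 0.02675585 0.364     ]] [[0.38148842 0.03202956 0.36      ]] [[0.39651337 0.01162705 0.        ]]
tower2 [[ 0.2352474  -0.09466509  0.364     ]] lamp-ish [[ 0.41254467 -0.03335368  0.2       ]]
[[0.52171542 0.21251808 0.        ]
 [0.57801411 0.41705569 0.        ]
 [0.81767117 0.27188858 0.        ]
 [0.21086461 0.42647982 0.        ]
 [0.19055768 0.27301793 0.        ]
 [0.05674509 0.21350314 0.        ]]
[[369.7644297  268.55863411]
 [423.67052867 263.9034956 ]]
[[ 0.404 -0.     0.915]
 [-0.915  0.002  0.404]
 [-0.002 -1.     0.   ]]
```

View pics/c1.png

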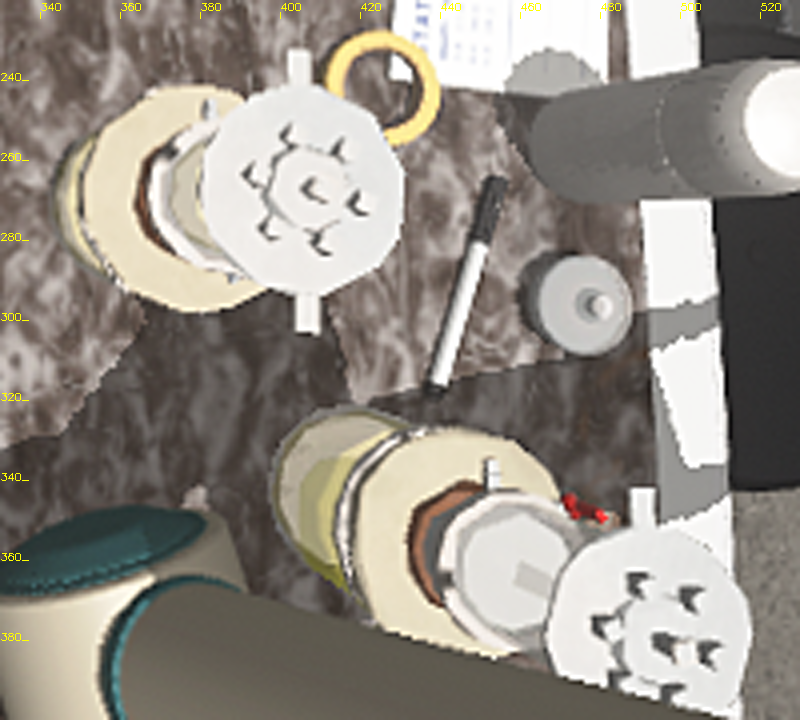

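View pics/c2.png

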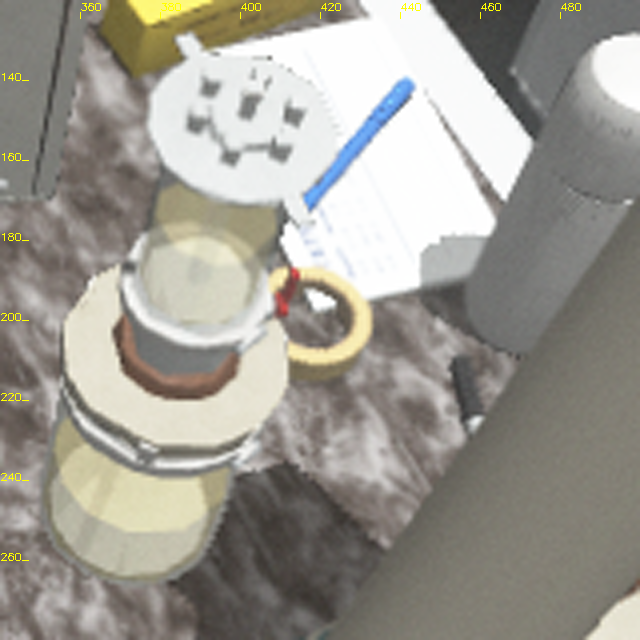

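```bash
cat > fit2.py <<'E'
from fit import *
T=lambda c: im(c,7,195,240); S=lambda c: im(c,6,200,250)
H=27
obs2=[("top",T([72,210]),[52,59,H]),("top",T([393,88]),[52,-59,H]),("top",T([498,372]),[-52,-59,H]),("top",T([170,505]),[-52,59,H]),
("side",S([58,308]),[52,59,H]),("side",S([248,523]),[-52,59,H]),("side",S([508,303]),[-52,-59,H])]
top_=[("top",T([95,213]),[40,33,120]),("top",T([197,463]),[-40,33,120]),("top",T([211,165]),[40,0,120]),("top",T([285,415]),[-40,0,120]),("top",T([300,130]),[40,-33,120]),("top",T([398,382]),[-40,-33,120]),
("side",S([108,172]),[40,33,120]),("side",S([268,366]),[-40,33,120]),("side",S([187,137]),[40,0,120]),("side",S([341,262]),[-40,0,120]),("side",S([264,45]),[40,-33,120]),("side",S([423,239]),[-40,-33,120])]
if __name__=="__main__":
    for o in (obs2,top_,obs2+top_,[k for k in obs2+top_ if k[0]=="top"],[k for k in obs2+top_ if k[0]=="side"]):
        r=least_squares(res,[.37,.32,.2],args=(o,)); print(r.x.round(4),np.degrees(r.x[2]).round(2)); print(r.fun.reshape(-1,2).round(1).tolist())
    # tall cylinder triangulation
    def tri(a,b):
        c1,d1=ray("top",[a]);c2,d2=ray("side",[b]); A=np.c_[d1[0],-d2[0]]; k=np.linalg.lstsq(A,c2-c1,rcond=None)[0]; return c1+k[0]*d1[0],c2+k[1]*d2[0]
    print("cyl",tri([520,250],[498,148])); print("tower",tri([406,266],[400,152]))
E
python3 fit2.py
```

```text
[0.3676 0.3204 0.3721] 21.32
[[-0.9, -0.2], [0.5, -0.6], [1.0, 0.8], [-0.1, 0.2], [-1.3, -0.2], [-0.0, 0.5], [0.8, -0.5]]
[0.366  0.3211 0.3708] 21.24
[[0.1, 0.4], [-1.8, 1.0], [-1.7, 1.7], [0.6, 2.2], [0.3, 1.1], [-0.7, 1.2], [-0.8, -0.0], [-0.2, -3.0], [-0.6, -4.7], [1.2, 3.2], [-0.3, 0.3], [0.8, -4.0]]
[0.3665 0.3208 0.3714] 21.28
[[-1.1, 0.2], [0.3, -0.2], [0.8, 1.3], [-0.3, 0.6], [-1.3, 0.3], [-0.1, 1.0], [0.8, 0.1], [0.2, 0.1], [-1.6, 0.8], [-1.6, 1.4], [0.7, 1.9], [0.4, 0.8], [-0.5, 1.0], [-0.8, -0.3], [-0.2, -3.3], [-0.6, -5.0], [1.2, 2.9], [-0.3, 0.0], [0.8, -4.3]]
[0.3683 0.3203 0.3784] 21.68
[[-0.9, -0.3], [0.3, -1.1], [1.1, 0.3], [0.2, -0.0], [0.5, -0.6], [-1.2, -0.0], [-1.4, 0.6], [1.1, 1.0], [0.5, -0.1], [-0.2, -0.1]]
[0.3646 0.3213 0.3635] 20.82
[[-1.2, 0.9], [-0.3, 2.0], [0.9, 1.3], [-0.7, 0.5], [-0.3, -2.2], [-0.4, -4.2], [1.2, 4.0], [-0.0, 0.9], [0.9, -3.1]]
cyl (array([ 0.43328908, -0.26603791,  0.17928433]), array([ 0.4316419 , -0.27051396,  0.18196708]))
tower (array([0.39762235, 0.01756723, 0.33497318]), array([0.3977088 , 0.01778062, 0.33490789]))
```

```bash
cat > fit3.py <<'E'
from fit2 import *
top_=[("top",T([95,213]),[40,33,120]),("top",T([285,415]),[-40,0,120]),("top",T([300,130]),[40,-33,120]),
("side",S([108,172]),[40,33,120]),("side",S([243,315]),[-28,33,120]),("side",S([208,122]),[28,0,120]),("side",S([341,262]),[-40,0,120]),("side",S([264,45]),[40,-33,120]),("side",S([400,180]),[-28,-33,120])]
for o in (top_,obs2+top_,[k for k in obs2+top_ if k[0]=="top"],[k for k in obs2+top_ if k[0]=="side"]):
        r=least_squares(res,[.37,.32,.2],args=(o,)); print(r.x.round(4),np.degrees(r.x[2]).round(2)); print(r.fun.reshape(-1,2).round(1).tolist())
E
python3 fit3.py
```

```text
[0.3686 0.3206 0.3834] 21.97
[[0.2, -0.6], [1.1, 0.8], [0.3, -0.2], [-1.1, -1.0], [-0.2, -0.3], [-0.5, 0.8], [1.1, 1.7], [-0.9, -0.9], [0.1, -0.0]]
[0.3682 0.3206 0.3764] 21.57
[[-1.0, -0.3], [0.3, -1.0], [1.0, 0.4], [0.0, -0.0], [-1.4, -0.3], [-0.0, 0.2], [0.6, -0.9], [0.3, -0.6], [0.9, 1.1], [0.4, 0.0], [-1.0, -1.0], [-0.2, -0.1], [-0.3, 1.0], [1.1, 2.0], [-0.6, -0.7], [0.2, 0.3]]
[0.3681 0.3212 0.3772] 21.61
[[-1.3, -0.3], [-0.0, -1.0], [0.7, 0.4], [-0.3, 0.0], [0.0, -0.5], [0.6, 1.1], [0.1, 0.0]]
[0.3683 0.3202 0.3742] 21.44
[[-1.2, -0.4], [0.1, 0.1], [0.8, -0.9], [-0.8, -1.1], [-0.1, -0.2], [-0.1, 0.8], [1.3, 1.9], [-0.4, -0.8], [0.4, 0.3]]
```

Call:
arm_command(increments=[0,0,0,0,-5,0,0,0,0,0,0,-5,0,0,0,0,0,0,-5,0,0,0,0,0,0,-5,0,0,0,0,0,-4,0,4,0,0,0,0,-4,0,4,0,0,0,0,-4,0,4,0,0,0,0,-4,0,4,0], grip_force=40)

```text
clock: 1.1
position: [0.3143, -0.3133, 0.6043]
ee_rot: [0.593, -0.592, 0.386, -0.386]
contact_force: [1.0, -0.7, -0.4]
width: 0.0852
```

Call:
arm_command(increments=[0,0,0,-4,0,4,0,0,0,0,-4,0,4,0,0,0,0,-4,0,4,0,0,0,0,-4,0,4,0,0,0,0,-4,0,4,0,0,0,0,-4,0,4,0,0,0,0,-4,0,4,0,0,0,0,-4,0,4,0])

```text
clock: 2.1
position: [0.4777, 0.1089, 0.6044]
ee_rot: [-0.592, 0.593, -0.386, 0.386]
contact_force: [0.3, -0.5, -0.5]
width: 0.0852
```

```bash
cat > pl.py <<'E'
from h import *
SAMP=[.5835,.2671,np.radians(-63.8)]
TRAY=[.3682,.3206,np.radians(21.6)]
def W(p,L): c,s=np.cos(p[2]),np.sin(p[2]); return np.array([p[0]+(c*L[0]-s*L[1])/1000,p[1]+(s*L[0]+c*L[1])/1000,L[2]/1000])
def pose():
    s=manip.get_state(); q=s['ee_rot']; R=Rn.from_quat([q[1],q[2],q[3],q[0]]).as_matrix(); return s,R,np.array(s['position'])
def plan(g,psi,pitch=0.):
    """g grasp pt world, psi jaw yaw deg; prints turn (tool rotvec) & total shift in present tool axes (cm)"""
    s,R,p=pose(); x=np.array([np.cos(np.radians(psi)),np.sin(np.radians(psi)),0]); y=np.array([0,0,-1.]); Rt=np.c_[x,y,np.cross(x,y)]
    Rt=Rt@Rn.from_rotvec([np.radians(pitch),0,0]).as_matrix()
    rv=Rn.from_matrix(R.T@Rt).as_rotvec(); tcp=np.array(g)-.155*Rt[:,1]
    d=R.T@(tcp-p)*100; d2=Rt.T@(tcp-p)*100
    print("clock",s['clock'],"q",s['qpos'].round(2),"w",round(s['width'],4),"grasp now",(p+.155*R[:,1]).round(4),"yaw",round(np.degrees(np.arctan2(R[1,0],R[0,0])),2),"F",np.round(s['contact_force'],1))
    print("rotvec",rv.round(4),"shift in present axes",d.round(2),"in target axes",d2.round(2))
E
python3 - <<'E'
from pl import *
g=W(SAMP,[27,-88,107]); print(g); plan(g,-63.8)
E
```

```text
[0.51646192 0.20402151 0.107     ]
clock 2.1 q [ 0.08  0.1   1.26 -0.    1.79  1.24] w 0.0852 grasp now [0.4777 0.1088 0.4494] yaw -66.16 F [ 0.3 -0.5 -0.5]
rotvec [ 0.0004 -0.0412  0.0004] shift in present axes [-7.15 34.23  7.4 ] in target axes [-6.82 34.24  7.68]
```

Call:
arm_command(increments=[0,-0.041,0,-3.4,4,3.8,0.3,0,0,0,-3.4,4,3.8,0.3,0,0,0,0,5,0,0.3,0,0,0,0,5,0,0.3,0,0,0,0,5,0,0.3,0,0,0,0,4,0,0.3,0,0,0,0,2,0,0.3,0,0,0,0,0,0,0.3])

```text
clock: 3.1
position: [0.5154, 0.1972, 0.3155]
ee_rot: [-0.599, 0.602, -0.375, 0.373]
contact_force: [-0.0, -0.8, -0.7]
width: 0.0597
```

```bash
python3 - <<'E'
from pl import *
g=W(SAMP,[27,-88,107]); plan(g,-63.8)
crop("top",(230,140,330,240),6,"pics/d1.png"); crop("side",(200,130,310,230),6,"pics/d2.png")
E
```

```text
clock 3.1 q [ 0.24  0.31  1.69 -0.    1.15  1.35] w 0.0597 grasp now [0.5147 0.197  0.1605] yaw -63.83 F [-0.  -0.8 -0.7]
rotvec [ 0.0049 -0.0005 -0.001 ] shift in present axes [-0.57  5.35  0.42] in target axes [-0.57  5.35  0.39]
```

View pics/d1.png

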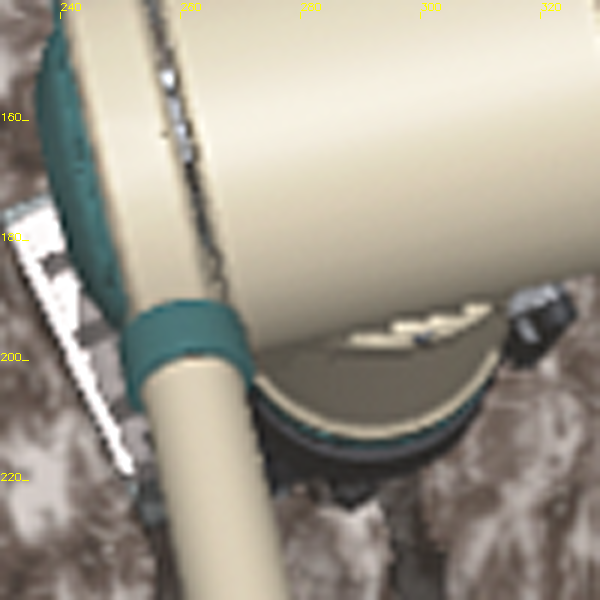

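View pics/d2.png

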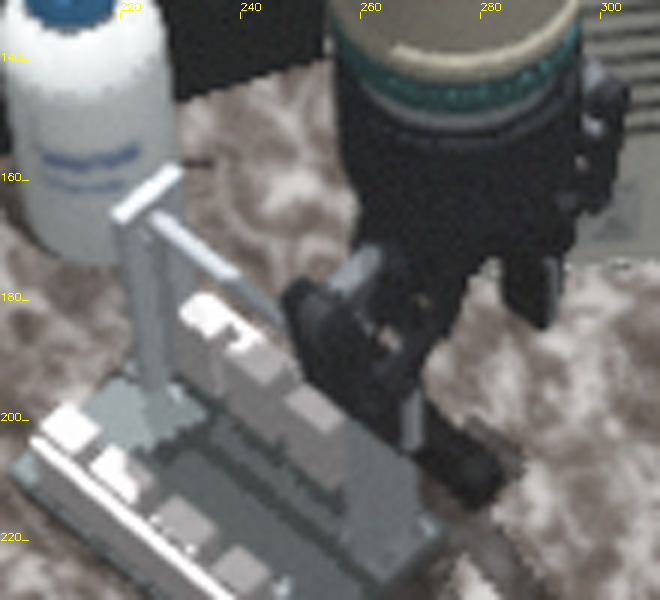

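```bash
python3 - <<'E'
from pl import *
s,R,p=pose(); im=vision.get_image("side")
L=[[sx*a,.167,z] for sx in(-1,1) for a in(.030,.0445) for z in(-.011,.011)]
X=p+np.array(L)@R.T
H=[W(SAMP,[27,y,107]) for y in(-61,-86,-111)]
crop("side",(230,150,310,230),8,"pics/d3.png",im,np.r_[proj("side",X),proj("side",H)])
E
```

```text
(no output)
```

View pics/d3.png

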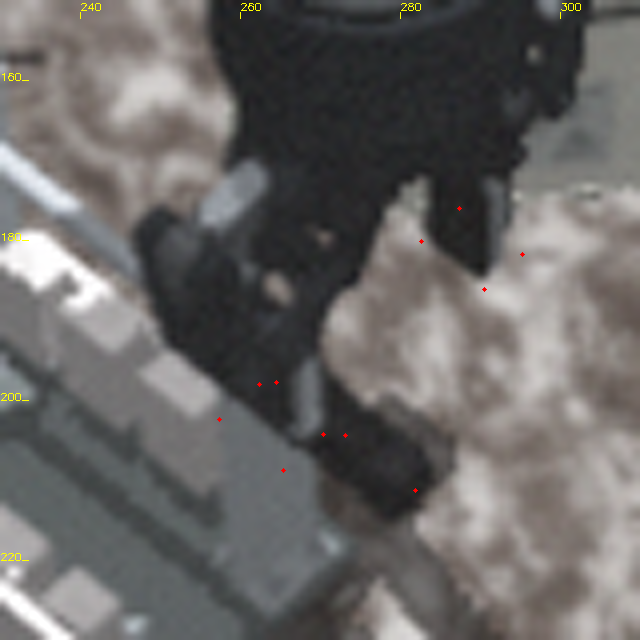

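Call:
arm_command(increments=[0,0,0,-0.5,1,0.4,0.3,0,0,0,0,2,0,0.3,0,0,0,0,2,0,0.3,0,0,0,0,0,0,0.3,0,0,0,0,0,0,0.3])

```text
clock: 3.88
position: [0.518, 0.2039, 0.2682]
ee_rot: [0.601, -0.6, 0.373, -0.374]
contact_force: [-0.9, -0.2, -0.2]
width: 0.06
```

```bash
python3 - <<'E'
from pl import *
g=W(SAMP,[27,-88,107]); plan(g,-63.8)
im=vision.get_image("side")
s,R,p=pose();w=s['width']/2
L=[[sx*a,.167,z] for sx in(-1,1) for a in(w,w+.0145) for z in(-.011,.011)]
X=p+np.array(L)@R.T
crop("side",(230,150,310,230),8,"pics/d4.png",im,np.r_[proj("side",X)])
E
```

```text
clock 3.875 q [ 0.25  0.36  1.75 -0.    1.03  1.36] w 0.06 grasp now [0.5182 0.2039 0.1132] yaw -63.82 F [-0.9 -0.2 -0.2]
rotvec [-0.0014 -0.0003  0.0003] shift in present axes [-0.08  0.62 -0.13] in target axes [-0.08  0.62 -0.13]
```

View pics/d4.png

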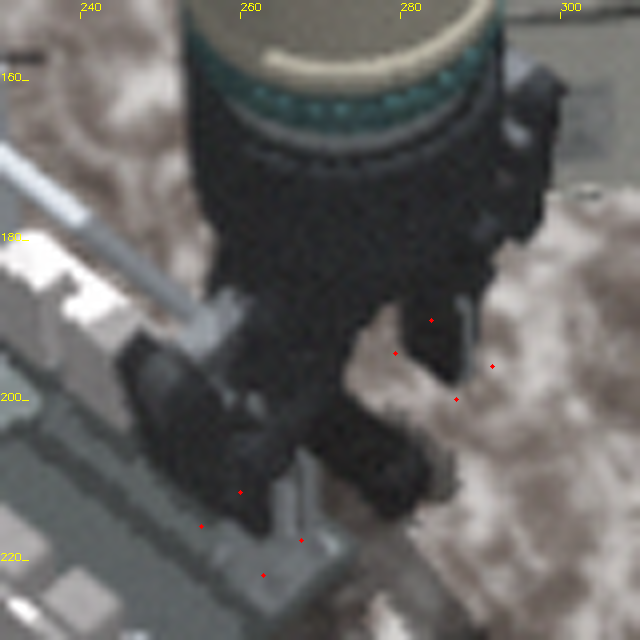

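Call:
arm_command(increments=[0,0,0,-0.05,0.3,-0.1,0.5,0,0,0,0,0.2,0,0.7,0,0,0,0,0,0,0.9,0,0,0,0,0,0,1,0,0,0,0,0,0,1,0,0,0,0,0,0,1], grip_force=40)

```text
clock: 4.68
position: [0.5162, 0.2038, 0.2626]
ee_rot: [0.6, -0.6, 0.374, -0.374]
contact_force: [-3.4, 2.1, 3.3]
width: 0.0153
```

```bash
python3 - <<'E'
from pl import *
g=W(SAMP,[27,-88,107]); plan(g,-63.8)
crop("side",(200,140,310,230),7,"pics/d5.png")
E
```

```text
clock 4.675 q [0.25 0.36 1.76 0.   1.02 1.36] w 0.0153 grasp now [0.5161 0.2039 0.1076] yaw -63.83 F [-3.4  2.1  3.3]
rotvec [ 0.0003 -0.0006 -0.0007] shift in present axes [-0.    0.06  0.03] in target axes [-0.    0.06  0.03]
```

View pics/d5.png

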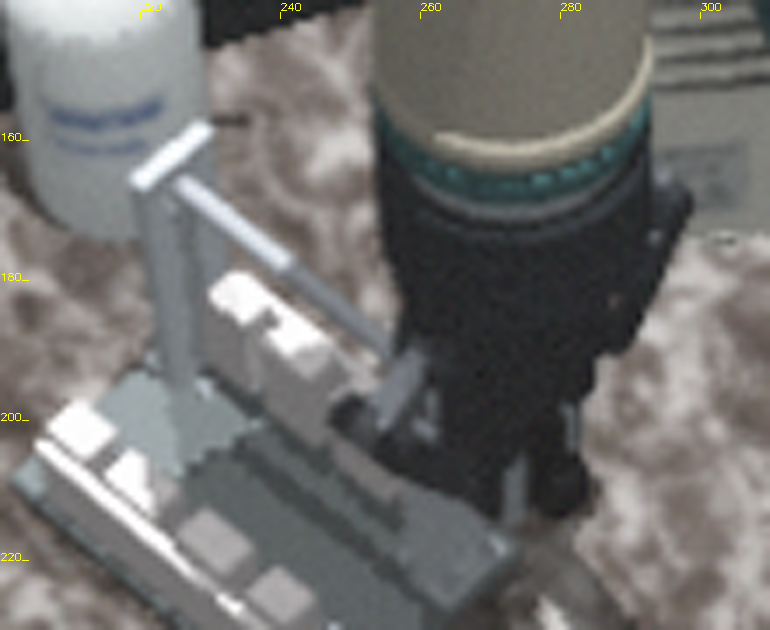

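Call:
arm_command(increments=[0,0,0,0,-0.1,0,1,0,0,0,0,-0.1,0,1,0,0,0,0,0,0,1,0,0,0,0,0,0,1])

```text
clock: 5.22
position: [0.5165, 0.2034, 0.2641]
ee_rot: [-0.6, 0.601, -0.374, 0.374]
contact_force: [-0.2, 0.4, -3.0]
width: 0.0155
```

```bash
python3 - <<'E'
from pl import *
g=W(SAMP,[27,-88,109]); plan(g,-63.8); print(manip.get_state()['moment'])
E
```

```text
clock 5.225 q [ 0.25  0.36  1.76 -0.    1.02  1.36] w 0.0155 grasp now [0.5164 0.2033 0.1091] yaw -63.82 F [-0.2  0.4 -3. ]
rotvec [ 0.0008 -0.0004  0.0004] shift in present axes [-0.06  0.01  0.03] in target axes [-0.06  0.01  0.03]
[0.02919351 0.33708019 0.15709161]
```

Call:
arm_command(increments=[0,0,0,0,0,-1,1,0,0,0,0,0,-2,1,0,0,0,0,0,-2,1,0,0,0,0,0,0,1])

```text
clock: 5.72
position: [0.4702, 0.1808, 0.2648]
ee_rot: [-0.6, 0.6, -0.374, 0.374]
contact_force: [-0.6, 1.3, -0.6]
width: 0.0155
```

```bash
python3 - <<'E'
from pl import *
g=W(SAMP,[27,-138,109]); plan(g,-63.8); print(manip.get_state()['moment'])
crop("side",(200,140,340,260),5,"pics/d6.png")
E
```

```text
clock 5.725 q [ 0.23  0.29  1.86 -0.    0.98  1.34] w 0.0155 grasp now [0.4701 0.1807 0.1098] yaw -63.86 F [-0.6  1.3 -0.6]
rotvec [ 0.0009 -0.001   0.0005] shift in present axes [-0.04  0.08  0.18] in target axes [-0.04  0.08  0.18]
[0.08578192 0.11927034 0.06035158]
```

View pics/d6.png

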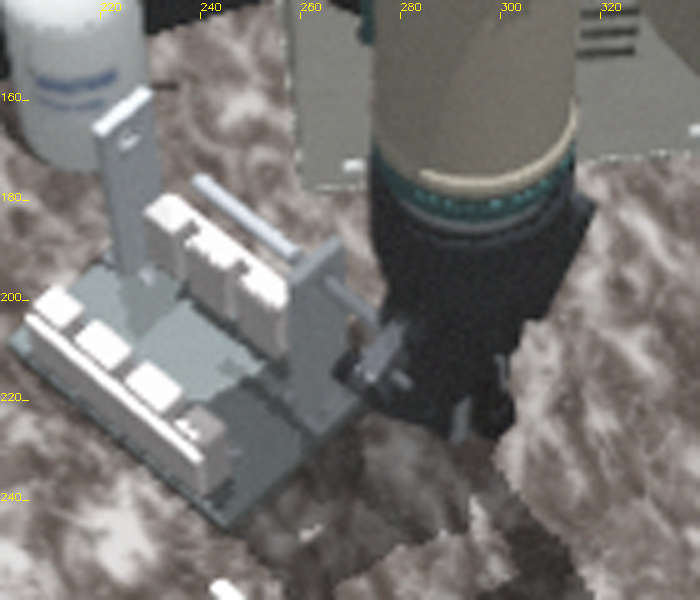

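Call:
arm_command(increments=[0,0,0,0,0,-2,1,0,0,0,0,0,-2,1,0,0,0,0,0,-2,1,0,0,0,0,0,-1.5,1,0,0,0,0,0,-1.3,1,0,0,0,0,0,0,1])

```text
clock: 6.52
position: [0.3921, 0.1424, 0.2647]
ee_rot: [-0.6, 0.6, -0.374, 0.374]
contact_force: [-0.5, -0.0, -1.1]
width: 0.015
```

```bash
python3 - <<'E'
from pl import *
g=W(SAMP,[27,-226,109]); plan(g,-63.8)
cv2.imwrite("pics/d7.png",vision.get_image("side")[...,::-1])
cv2.imwrite("pics/d8.png",vision.get_image("top")[...,::-1])
E
```

```text
clock 6.525 q [ 0.18  0.18  2.04 -0.    0.93  1.3 ] w 0.015 grasp now [0.3921 0.1423 0.1097] yaw -63.86 F [-0.5 -0.  -1.1]
rotvec [-0.     -0.001   0.0004] shift in present axes [-0.04  0.07  0.08] in target axes [-0.04  0.07  0.08]
```

View pics/d7.png

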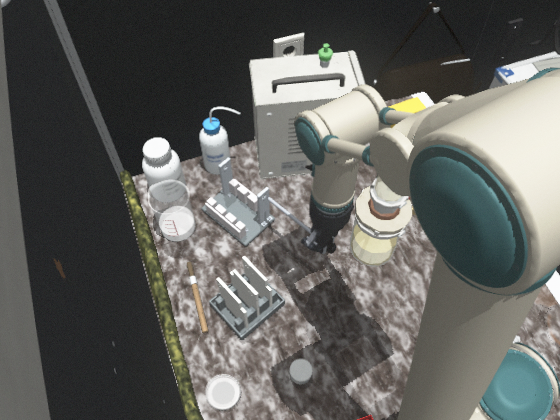

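View pics/d8.png

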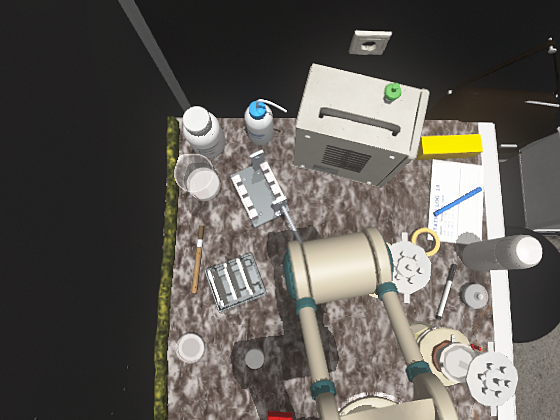

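```bash
cat >> h.py <<'E'
def tri(a,b):
    c1,d1=ray("top",[a]);c2,d2=ray("side",[b]); A=np.c_[d1[0],-d2[0]]; k=np.linalg.lstsq(A,c2-c1,rcond=None)[0]; return ((c1+k[0]*d1[0])+(c2+k[1]*d2[0]))/2, np.linalg.norm(c1+k[0]*d1[0]-c2-k[1]*d2[0])
E
python3 - <<'E'
from h import *
print(tri([293,271],[312,140]))
print(onz("top",[[293,271],[385,262],[378,262],[340,235],[340,300]],.38))
crop("side",(280,60,460,280),4,"pics/e1.png")
E
```

```text
(array([0.38639307, 0.1940718 , 0.45370599]), np.float64(0.006030072686990565))
[[0.3885735  0.19489684 0.38      ]
 [0.4020988  0.06220562 0.38      ]
 [0.40206389 0.07237349 0.38      ]
 [0.4408238  0.12672217 0.38      ]
 [0.34818182 0.12805867 0.38      ]]
```

View pics/e1.png

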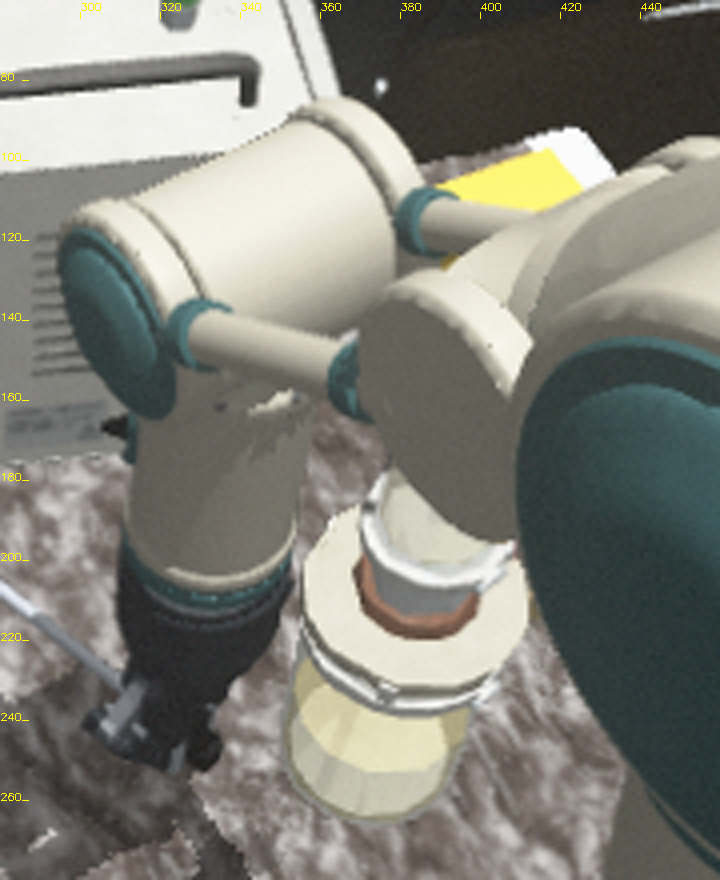

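```bash
python3 - <<'E'
from pl import *
plan([.29,.19,.10],-80)
E
```

```text
clock 6.675 q [ 0.18  0.18  2.04 -0.    0.93  1.3 ] w 0.0156 grasp now [0.3937 0.1428 0.1099] yaw -63.84 F [-0.4  0.  -0.7]
rotvec [-0.0017  0.2821  0.0004] shift in present axes [-8.79  0.97 -7.2 ] in target axes [-6.44  0.99 -9.36]
```

Call:
arm_command(increments=[0,0,0,0,0,-2.4,1,0,0,0,-2.9,0,-2.4,1,0,0,0,-2.9,0,-2.4,1,0,0,0,-3,0,0,1,0,0.094,0,0,0,0,1,0,0.094,0,0,0,0,1,0,0.094,0,0,0,0,1,0,0,0,0,0,0,1])

```text
clock: 7.68
position: [0.2897, 0.1902, 0.2647]
ee_rot: [0.542, -0.542, 0.454, -0.454]
contact_force: [0.3, 0.4, -0.1]
width: 0.0151
```

```bash
python3 - <<'E'
from pl import *
plan([.29,.19,.022],-80)
cv2.imwrite("pics/e2.png",vision.get_image("side")[...,::-1])
E
```

```text
clock 7.675 q [ 0.38  0.07  2.17 -0.    0.9   1.77] w 0.0151 grasp now [0.2899 0.1903 0.1097] yaw -79.92 F [ 0.3  0.4 -0.1]
rotvec [-0.0009  0.0015 -0.0001] shift in present axes [0.03 8.77 0.01] in target axes [0.03 8.77 0.02]
```

View pics/e2.png

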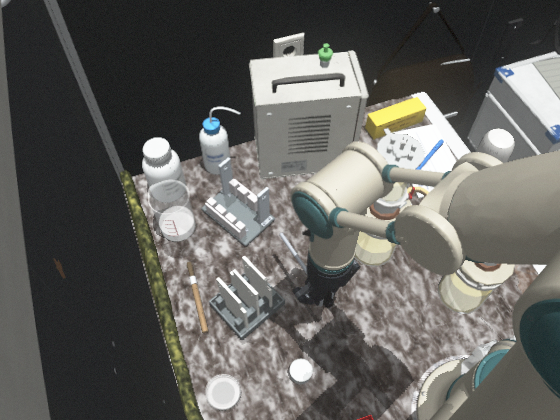

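Call:
arm_command(increments=[0,0,0,0,3,0,1,0,0,0,0,3,0,1,-0.045,0,0,0,1.5,0,1,-0.045,0,0,0,0.8,0,1,0,0,0,0,0,0,1,0,0,0,0,0,0,1])

```text
clock: 8.48
position: [0.2892, 0.19, 0.1819]
ee_rot: [-0.517, 0.565, -0.474, 0.434]
contact_force: [0.1, 0.1, -0.6]
width: 0.0153
```

```bash
python3 - <<'E'
from pl import *
plan([.29,.19,.020],-80,-5.157)
crop("side",(240,200,380,320),5,"pics/e3.png")
E
```

```text
clock 8.475 q [0.37 0.25 2.26 0.03 0.72 1.74] w 0.0153 grasp now [0.2758 0.1877 0.0275] yaw -79.97 F [ 0.1  0.1 -0.6]
rotvec [-0.0015  0.0005 -0.0001] shift in present axes [0.02 0.62 1.53] in target axes [0.02 0.62 1.53]
```

View pics/e3.png

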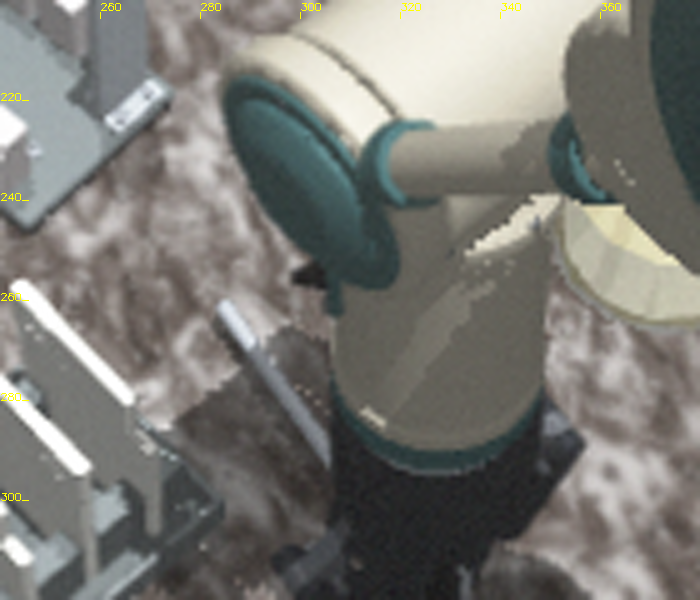

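Call:
arm_command(increments=[0,0,0,0,0.3,0,1,0,0,0,0,0.2,0,1,0,0,0,0,0,0,1,0,0,0,0,0,0,1])

```text
clock: 9.02
position: [0.2884, 0.1898, 0.1766]
ee_rot: [-0.517, 0.566, -0.474, 0.434]
contact_force: [-0.6, 0.4, -0.2]
width: 0.0155
```

Call:
arm_command(increments=[0,0,0,0,0.15,0,1,0,0,0,0,0,0,1,0,0,0,0,0,0,1])

```text
clock: 9.4
position: [0.2882, 0.1898, 0.175]
ee_rot: [-0.517, 0.566, -0.474, 0.434]
contact_force: [0.6, 0.2, -0.8]
width: 0.0152
```

Call:
arm_command(increments=[0,0,0,0,0,0,0.78,0,0,0,0,0,0,0.7,0,0,0,0,0,0,0.65,0,0,0,0,0,0,0.55,0,0,0,0,0,0,0.5,0,0,0,0,0,0,0.5])

```text
clock: 10.15
position: [0.2882, 0.1898, 0.175]
ee_rot: [-0.517, 0.566, -0.474, 0.434]
contact_force: [0.1, -0.1, -0.4]
width: 0.0428
```

Call:
arm_command(increments=[0,0,0,0,-2,0,0.5,0,0,0,0,-4,0,0.5,0.045,0,0,0,-5,0,0.5,0.045,0,0,0,-5,0,0.5,0,0,0,0,-5,0,0.5,0,0,0,0,0,0,0.6])

```text
clock: 10.9
position: [0.3011, 0.1923, 0.3881]
ee_rot: [0.545, -0.539, 0.453, -0.456]
contact_force: [-0.2, -0.3, -0.4]
width: 0.0345
```

```bash
python3 - <<'E'
from pl import *
plan(W(TRAY,[-6,33,140]),21.6+90)
crop("side",(240,220,340,320),6,"pics/f1.png")
cv2.imwrite("pics/f2.png",vision.get_image("top")[...,::-1])
E
```

```text
clock 10.9 q [ 0.37 -0.05  1.94 -0.    1.25  1.77] w 0.0345 grasp now [0.3024 0.1928 0.2331] yaw -79.98 F [-0.2 -0.3 -0.4]
rotvec [ 1.2000e-03  2.9395e+00 -1.3600e-02] shift in present axes [-14.56   9.4    7.51] in target axes [ 12.76   9.31 -10.36]
```

View pics/f1.png

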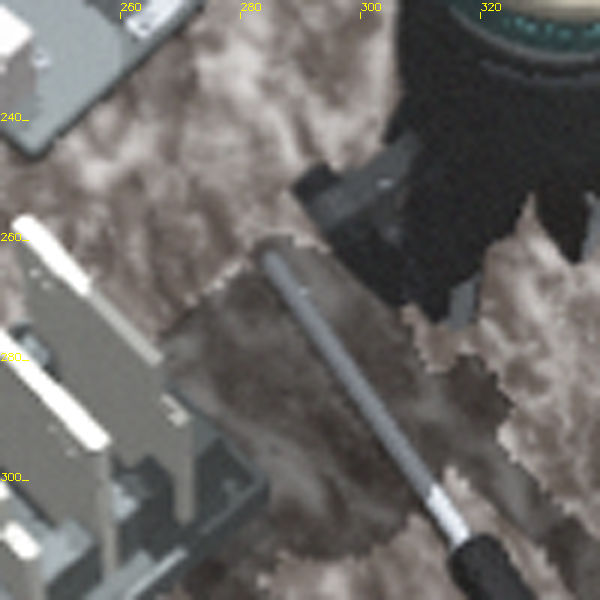

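View pics/f2.png

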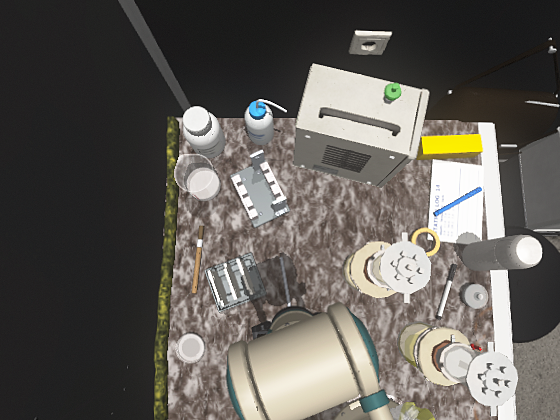

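```bash
python3 - <<'E'
from pl import *
plan(W(TRAY,[6,0,150]),21.6-90)
E
```

```text
clock 11.0 q [ 0.37 -0.05  1.94 -0.    1.25  1.77] w 0.0338 grasp now [0.2998 0.1918 0.2295] yaw -79.98 F [-0.1 -0.3 -0.5]
rotvec [-3.000e-04 -2.021e-01  1.000e-04] shift in present axes [-11.62   7.95   9.56] in target axes [-9.46  7.95 11.7 ]
```

Call:
arm_command(increments=[0,-0.101,0,0,0,0,0.75,0,-0.101,0,0,0,0,0.75,0,0,0,-3.1,0,3.9,0.75,0,0,0,-3.1,0,3.9,0.75,0,0,0,-3.2,3,3.9,0.75,0,0,0,0,4,0,0.75,0,0,0,0,0,0,0.75,0,0,0,0,0,0,0.75])

```text
clock: 12.0
position: [0.3743, 0.3221, 0.3144]
ee_rot: [-0.584, 0.585, -0.398, 0.397]
contact_force: [-0.0, 0.2, 0.8]
width: 0.0211
```

```bash
cat > look.py <<'E'
from pl import *
import sys
def tips(n,im,box,s,out,depth=.168,extra=None):
    st,R,p=pose();w=st['width']/2
    L=[[sx*a,depth,z] for sx in(-1,1) for a in(w,w+.0145) for z in(-.011,.011)]
    P=proj(n,p+np.array(L)@R.T)
    if extra is not None: P=np.r_[P,proj(n,extra)]
    crop(n,box,s,out,im,P)
E
python3 - <<'E'
from look import *
plan(W(TRAY,[6,0,105]),21.6-90)
im=vision.get_image("side"); 
tips("side",im,(200,230,300,330),6,"pics/g1.png")
crop("top",(190,230,290,330),6,"pics/g2.png")
E
```

```text
clock 12.0 q [ 0.57  0.23  1.82 -0.    1.1   1.76] w 0.0211 grasp now [0.3741 0.3219 0.1594] yaw -68.42 F [-0.   0.2  0.8]
rotvec [ 0.0012 -0.0004  0.0004] shift in present axes [-0.09  5.44 -0.01] in target axes [-0.09  5.44 -0.02]
```

View pics/g1.png

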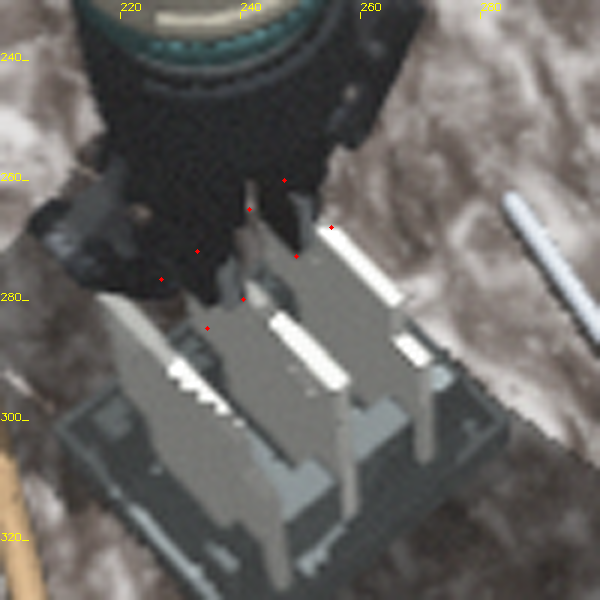

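View pics/g2.png

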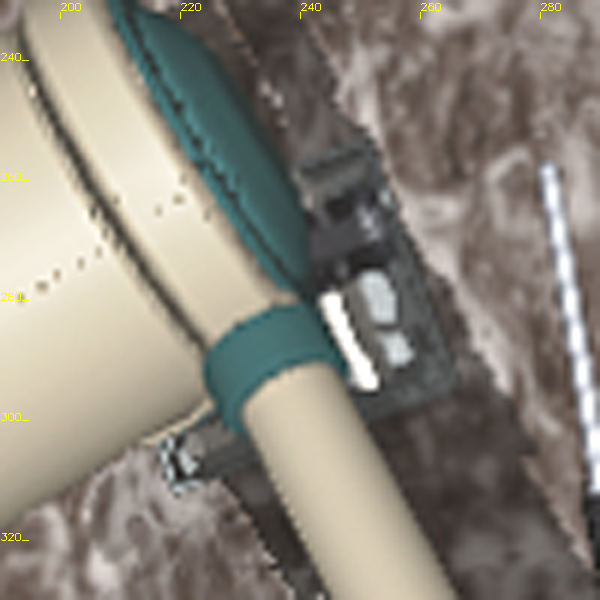

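Call:
arm_command(increments=[0,0,0,-0.1,1.5,0,0.75,0,0,0,0,1.5,0,0.75,0,0,0,0,1,0,0.75,0,0,0,0,0.6,0,0.75,0,0,0,0,0.6,0,0.75,0,0,0,0,0,0,0.75])

```text
clock: 12.85
position: [0.374, 0.3232, 0.2621]
ee_rot: [-0.585, 0.585, -0.398, 0.397]
contact_force: [0.0, 0.1, 0.2]
width: 0.021
```

```bash
python3 - <<'E'
from look import *
plan(W(TRAY,[6,0,105]),21.6-90)
im=vision.get_image("side"); 
crop("side",(200,240,290,330),7,"pics/g3.png",im)
E
```

```text
clock 12.85 q [ 0.57  0.28  1.89 -0.    0.97  1.77] w 0.021 grasp now [0.3739 0.3232 0.1071] yaw -68.41 F [0.  0.1 0.2]
rotvec [ 0.0008 -0.0002  0.0003] shift in present axes [ 0.03  0.21 -0.03] in target axes [ 0.03  0.21 -0.03]
```

View pics/g3.png

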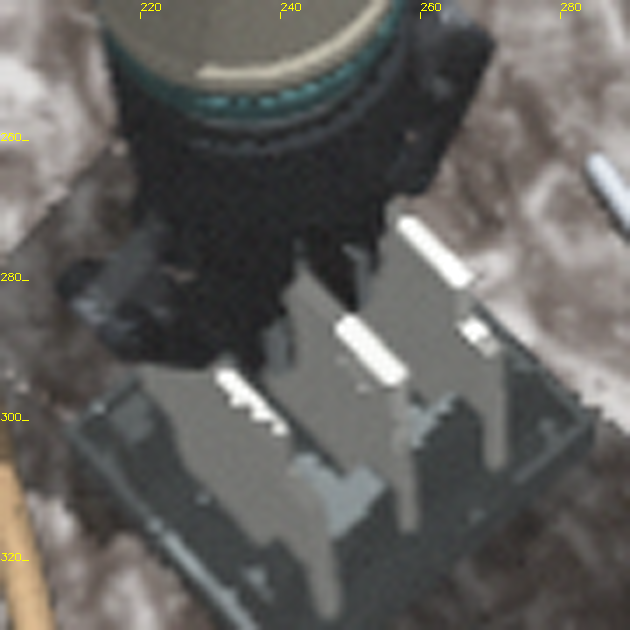

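Call:
arm_command(increments=[0,0,0,0,0,0,0.85,0,0,0,0,0,0,1,0,0,0,0,0,0,1,0,0,0,0,0,0,1], grip_force=40)

```text
clock: 13.4
position: [0.3742, 0.3234, 0.2629]
ee_rot: [0.585, -0.584, 0.397, -0.398]
contact_force: [0.5, 0.7, 2.9]
width: 0.0053
```

Call:
arm_command(increments=[0,0,0,0,-1,0,1,0,0,0,0,-2,0,1,0,0,0,0,-2,0,1,0,0,0,0,-3,0,1,0,0,0,0,-4,0,1,0,0,0,0,0,0,1])

```text
clock: 14.15
position: [0.3747, 0.3237, 0.386]
ee_rot: [0.587, -0.583, 0.396, -0.399]
contact_force: [0.5, -0.8, -0.8]
width: 0.0049
```

```bash
python3 - <<'E'
from look import *
plan(W(SAMP,[-6,0,230]),26.2)
cv2.imwrite("pics/g4.png",vision.get_image("side")[...,::-1])
E
```

```text
clock 14.15 q [ 0.57  0.17  1.7  -0.    1.27  1.77] w 0.0049 grasp now [0.3756 0.3242 0.231 ] yaw -68.41 F [ 0.5 -0.8 -0.8]
rotvec [-0.0063 -1.6512  0.0049] shift in present axes [12.35  0.2  17.28] in target axes [ 16.24   0.1  -13.7 ]
```

View pics/g4.png

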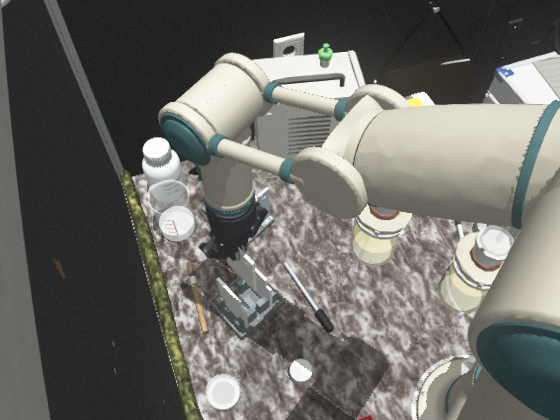

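Call:
arm_command(increments=[0,-0.183,0,0,-0.5,0,1,0,-0.183,0,0,-0.5,0,1,0,-0.183,0,0,-0.5,0,1,0,-0.183,0,0,-0.5,0,1,0,-0.183,0,0,0,0,1,0,-0.183,0,0,0,0,1,0,-0.183,0,0,0,0,1,0,-0.183,0,0,0,0,1])

```text
clock: 15.2
position: [0.3735, 0.3229, 0.4008]
ee_rot: [-0.7, 0.701, 0.096, -0.099]
contact_force: [0.2, 0.2, -0.4]
width: 0.0056
```

```bash
python3 - <<'E'
from look import *
plan(W(SAMP,[-6,0,230]),26.2)
print(onz("side",[[215,165]],0),onz("top",[[260,130]],0))
E
```

```text
clock 15.2 q [ 0.57  0.16  1.67 -0.    1.31  0.3 ] w 0.0056 grasp now [0.373  0.3225 0.2458] yaw 15.82 F [ 0.2  0.2 -0.4]
rotvec [ 0.001  -0.1812 -0.0038] shift in present axes [ 18.58   1.52 -10.5 ] in target axes [ 16.38   1.58 -13.68]
[[0.74338731 0.27328317 0.        ]] [[0.7490215  0.27059809 0.        ]]
```

Call:
arm_command(increments=[0,-0.181,0,0,0,0,1,0,0,0,3.9,0,-2.7,1,0,0,0,3.9,0,-2.7,1,0,0,0,3.9,0,-2.7,1,0,0,0,3.9,0,-2.7,1,0,0,0,3.9,0,-2.7,1,0,0,0,0,3,0,1,0,0,0,0,3,0,1])

```text
clock: 16.2
position: [0.6086, 0.2861, 0.3395]
ee_rot: [-0.689, 0.689, 0.156, -0.159]
contact_force: [0.9, 0.2, -0.2]
width: 0.0052
```

Call:
arm_command(increments=[0,0,0,0,0,0,1,0,0,0,0,0,0,1])

```text
clock: 16.45
position: [0.6084, 0.2869, 0.3426]
ee_rot: [-0.689, 0.689, 0.158, -0.158]
contact_force: [-0.3, 0.4, -0.7]
width: 0.0051
```

```bash
python3 - <<'E'
from look import *
plan(W(SAMP,[-6,32,170]),26.2)
s,R,p=pose(); g=p+.155*R[:,1]
# predicted plate outline: bottom corners, top corners ; plate +x = -tool z
X=[g+R@np.array([sx*.003,dz,-(px+.006)]) for sx in(-1,1) for px in(-.04,.04) for dz in(.098,)]
X+= [g+R@np.array([0,.001,-(.027+.006)])]
e=[W(SAMP,[x,y,52]) for x in(-42,-28,28,42) for y in(28,36)]
im=vision.get_image("side"); crop("side",(190,120,300,220),6,"pics/h1.png",im,proj("side",X)); crop("side",(190,120,300,220),6,"pics/h1b.png",im)
im=vision.get_image("top"); crop("top",(210,120,310,220),6,"pics/h2.png",im)
E
```

```text
clock 16.45 q [ 0.34  0.46  1.38 -0.    1.31 -0.11] w 0.0051 grasp now [0.6084 0.2868 0.1876] yaw 25.85 F [-0.3  0.4 -0.7]
rotvec [ 0.0001 -0.0062 -0.0003] shift in present axes [ 0.09  1.76 -0.07] in target axes [ 0.09  1.76 -0.07]
```

View pics/h1.png

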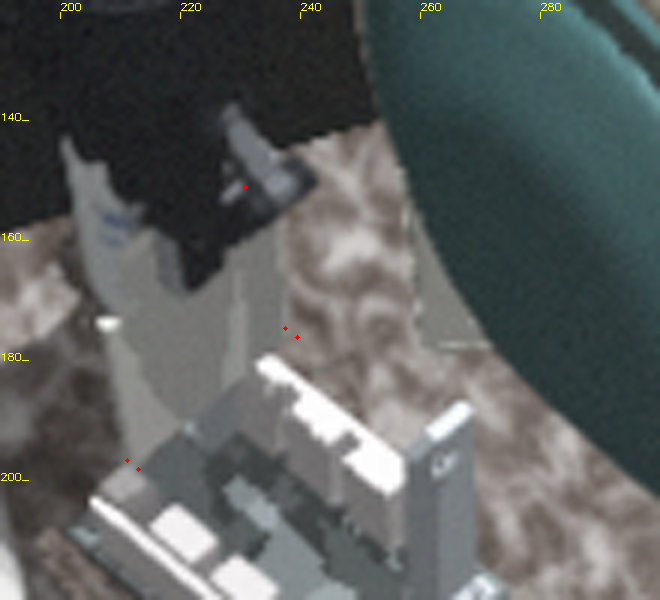

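View pics/h2.png

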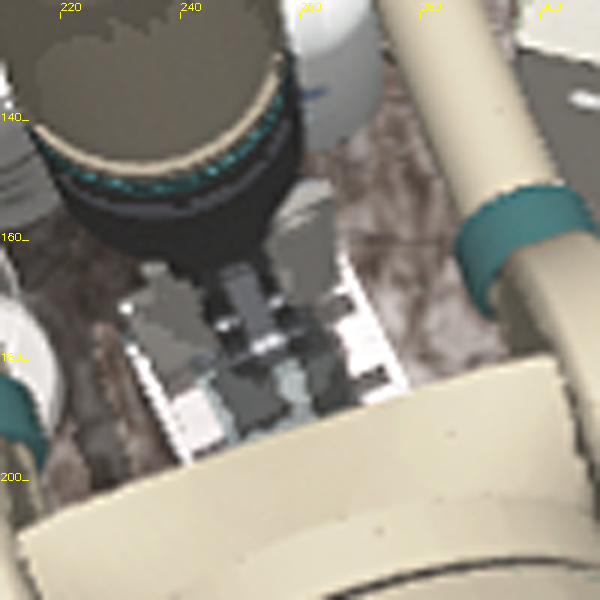

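```bash
python3 - <<'E'
from look import *
im=vision.get_image("side").astype(float); im=np.clip(255*(im/255)**.55,0,255).astype(np.uint8)
crop("side",(190,130,260,215),9,"pics/h3.png",im)
E
```

```text
(no output)
```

View pics/h3.png

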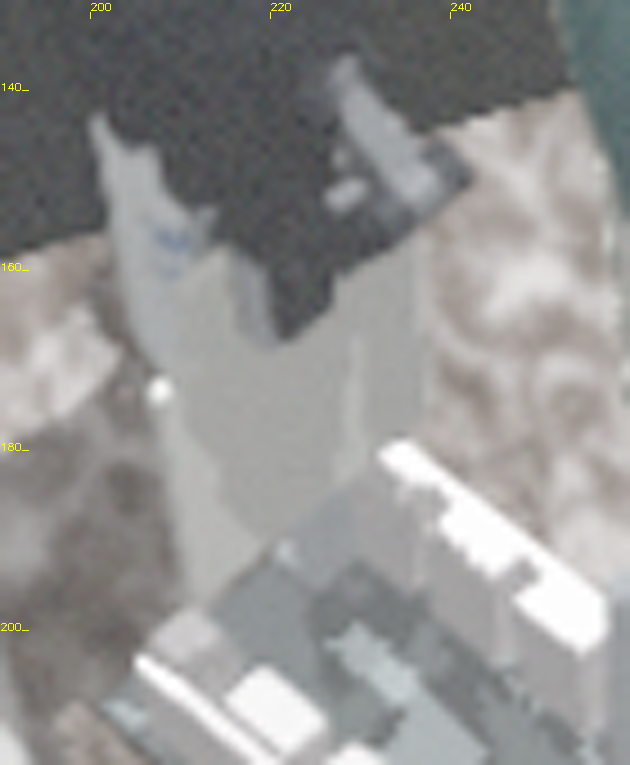

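Call:
arm_command(increments=[0,-0.006,0,0.1,1,-0.1,1,0,0,0,0,1,0,1,0,0,0,0,1,0,1,0,0,0,0,0,0,1,0,0,0,0,0,0,1])

```text
clock: 17.23
position: [0.6098, 0.2863, 0.3125]
ee_rot: [-0.689, 0.689, 0.16, -0.16]
contact_force: [-1.1, 0.8, -1.7]
width: 0.0054
```

```bash
python3 - <<'E'
from look import *
plan(W(SAMP,[-6,32,110]),26.2)
im=vision.get_image("side").astype(float); im=np.clip(255*(im/255)**.55,0,255).astype(np.uint8)
s,R,p=pose(); g=p+.155*R[:,1]
X=[g+R@np.array([sx*.003,.098,-(px+.006)]) for sx in(-1,1) for px in(-.04,.04)]
X+=[W(SAMP,[x,y,52]) for x in(-42,-28) for y in(28,36,-4,4)]
crop("side",(190,150,250,220),10,"pics/h4.png",im,proj("side",X))
crop("side",(190,150,250,220),10,"pics/h5.png",im)
E
```

```text
clock 17.225 q [ 0.34  0.48  1.42 -0.    1.25 -0.12] w 0.0054 grasp now [0.6098 0.2863 0.1575] yaw 26.18 F [-1.1  0.8 -1.7]
rotvec [ 0.     -0.0003  0.    ] shift in present axes [-0.01  4.75  0.03] in target axes [-0.01  4.75  0.03]
```

View pics/h4.png

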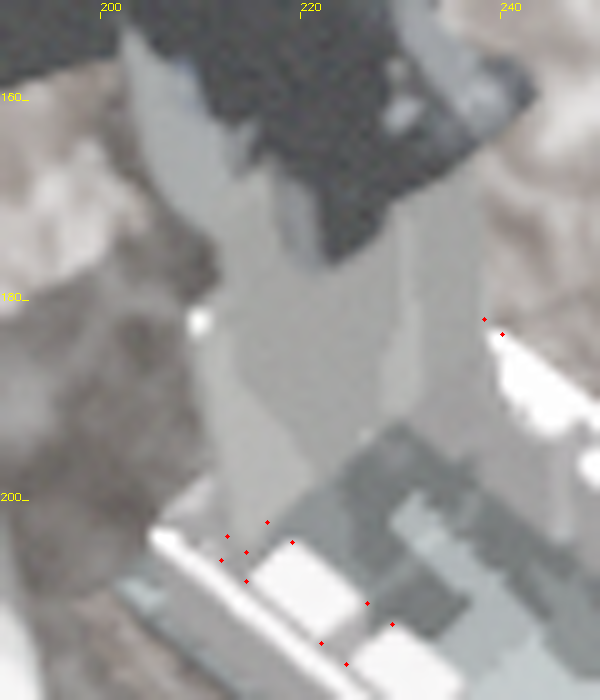

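View pics/h5.png

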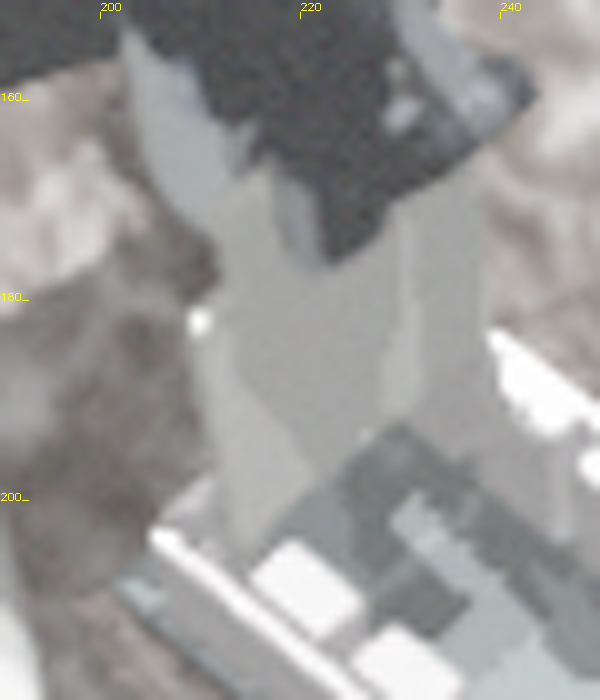

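Call:
arm_command(increments=[0,0,0,0,0.5,0,1,0,0,0,0,0.5,0,1,0,0,0,0,0.5,0,1,0,0,0,0,0,0,1])

```text
clock: 17.77
position: [0.6096, 0.2863, 0.2969]
ee_rot: [-0.689, 0.689, 0.16, -0.161]
contact_force: [-0.5, -0.9, -0.3]
width: 0.0053
```

```bash
python3 - <<'E'
from look import *
plan(W(SAMP,[-6,32,110]),26.2);print(pose()[0]['moment'])
E
```

```text
clock 17.775 q [ 0.34  0.49  1.44 -0.    1.21 -0.12] w 0.0053 grasp now [0.6094 0.2862 0.1419] yaw 26.18 F [-0.5 -0.9 -0.3]
rotvec [-0.     -0.0003 -0.0011] shift in present axes [0.02 3.19 0.03] in target axes [0.01 3.19 0.03]
[-0.01253412  0.0015148   0.02928072]
```

Bottom should now be ~8 mm into the slot, with no contact force. Continue.

Call:
arm_command(increments=[0,0,0,0,0.6,0,1,0,0,0,0,0.6,0,1,0,0,0,0,0.6,0,1,0,0,0,0,0.6,0,1,0,0,0,0,0,0,1])

```text
clock: 18.4
position: [0.6096, 0.2863, 0.2728]
ee_rot: [-0.689, 0.689, 0.16, -0.161]
contact_force: [-0.1, -0.5, -0.6]
width: 0.0052
```

Call:
arm_command(increments=[0,0,0,0,0.3,0,1,0,0,0,0,0.2,0,1,0,0,0,0,0.2,0,1,0,0,0,0,0,0,1])

```text
clock: 18.9
position: [0.6096, 0.2863, 0.2664]
ee_rot: [-0.689, 0.689, 0.16, -0.16]
contact_force: [-0.4, -0.4, -0.5]
width: 0.0055
```

```bash
python3 - <<'E'
from look import *
plan(W(SAMP,[-6,32,110]),26.2);print(pose()[0]['moment'])
E
```

```text
clock 18.9 q [ 0.34  0.52  1.48 -0.    1.15 -0.12] w 0.0055 grasp now [0.6096 0.2862 0.1114] yaw 26.18 F [-0.4 -0.4 -0.5]
rotvec [ 0.     -0.0003 -0.0004] shift in present axes [0.01 0.14 0.04] in target axes [0.01 0.14 0.04]
[ 0.02500725  0.02761183 -0.0325578 ]
```

Call:
arm_command(increments=[0,0,0,0,0.1,0,1,0,0,0,0,0.1,0,1,0,0,0,0,0,0,1,0,0,0,0,0,0,1])

```text
clock: 19.4
position: [0.6098, 0.2863, 0.265]
ee_rot: [-0.689, 0.689, 0.16, -0.16]
contact_force: [-0.2, -0.6, 2.2]
width: 0.0053
```

Call:
arm_command(increments=[0,0,0,0,0,0,1,0,0,0,0,0.1,0,1,0,0,0,0,0,0,1])

```text
clock: 19.77
position: [0.6098, 0.2863, 0.265]
ee_rot: [-0.689, 0.689, 0.161, -0.16]
contact_force: [-2.5, -1.0, 7.7]
width: 0.0056
```

Call:
arm_command(increments=[0,0,0,0,0,0,0.86,0,0,0,0,0,0,0.84,0,0,0,0,0,0,0.84,0,0,0,0,-1,0,0.84,0,0,0,0,-2,0,0.84,0,0,0,0,-4,0,0.84,0,0,0,0,-4,0,0.7,0,0,0,0,0,0,0.7])

```text
clock: 20.78
position: [0.6105, 0.2866, 0.3786]
ee_rot: [0.689, -0.688, -0.163, 0.157]
contact_force: [0.5, -0.2, -0.0]
width: 0.0262
```

```bash
python3 - <<'E'
from look import *
plan(W(TRAY,[-6,-33,180]),111.6)
im=vision.get_image("side").astype(float); im=np.clip(255*(im/255)**.6,0,255).astype(np.uint8)
crop("side",(190,130,290,230),7,"pics/i1.png",im)
E
```

```text
clock 20.775 q [ 0.34  0.44  1.32 -0.    1.37 -0.12] w 0.0262 grasp now [0.6119 0.2871 0.2236] yaw 26.19 F [ 0.5 -0.2 -0. ]
rotvec [ 0.0078 -1.4907  0.0065] shift in present axes [-21.15   4.15  10.5 ] in target axes [ 8.78  4.36 21.88]
```

View pics/i1.png

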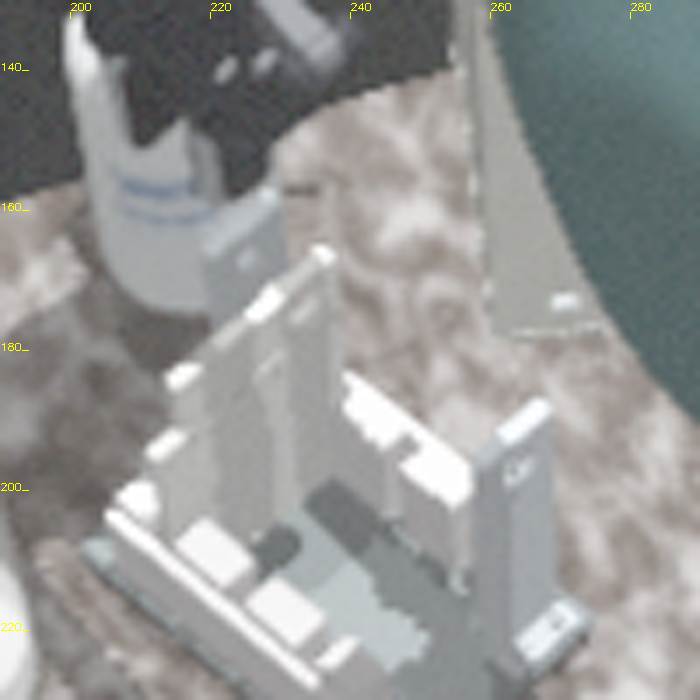

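Call:
arm_command(increments=[0,0,0,-4.2,-0.5,2.1,0.74,0,0,0,-4.2,0,2.1,0.74,0,0,0,-4.2,0,2.1,0.74,0,0,0,-4.2,0,2.1,0.74,0,-0.186,0,0,0,0,0.74,0,-0.186,0,0,0,0,0.74,0,-0.186,0,0,0,0,0.74,0,-0.186,0,0,0,0,0.74])

```text
clock: 21.82
position: [0.4213, 0.2873, 0.3772]
ee_rot: [0.582, -0.582, -0.4, 0.402]
contact_force: [-0.5, -1.1, -1.2]
width: 0.0222
```

Call:
arm_command(increments=[0,-0.186,0,0,0,0,0.74,0,-0.186,0,0,0,0,0.74,0,-0.186,0,0,0,0,0.74,0,-0.186,0,0,0,0,0.74,0,0,0,0,0,0,0.74])

```text
clock: 22.45
position: [0.4215, 0.2874, 0.3774]
ee_rot: [0.399, -0.398, -0.583, 0.585]
contact_force: [-0.7, -0.2, 0.2]
width: 0.0224
```

```bash
python3 - <<'E'
from look import *
plan(W(TRAY,[-6,-33,150]),111.6)
im=vision.get_image("side")
X=[W(TRAY,[x,y,27]) for x in(-52,52) for y in(-59,59)]+[W(TRAY,[x,y,120]) for x in(-28,40) for y in(-33,33)]
cv2.imwrite("pics/j0.png",im[...,::-1])
crop("side",(190,240,300,340),6,"pics/j1.png",im,proj("side",X))
E
```

```text
clock 22.45 q [ 0.46  0.2   1.68 -0.    1.26 -1.48] w 0.0224 grasp now [0.4211 0.2872 0.2224] yaw 111.31 F [-0.7 -0.2  0.2]
rotvec [-0.0026 -0.005  -0.0003] shift in present axes [1.73 7.25 4.32] in target axes [1.75 7.24 4.33]
```

View pics/j1.png

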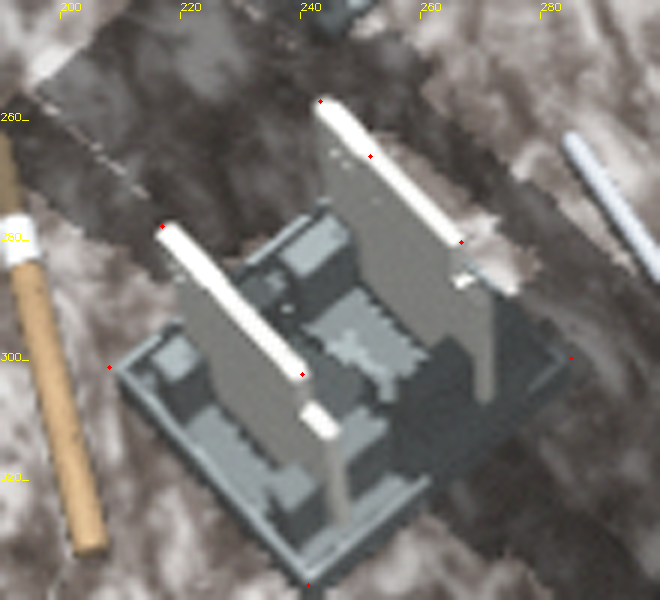

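Call:
arm_command(increments=[0,-0.005,0,0.9,0,2.2,0.74,0,0,0,0.85,0,2.15,0.74,0,0,0,0,3,0,0.74,0,0,0,0,3,0,0.74,0,0,0,0,1,0,0.74,0,0,0,0,0,0,0.74])

```text
clock: 23.25
position: [0.3742, 0.2878, 0.3085]
ee_rot: [0.397, -0.397, -0.585, 0.586]
contact_force: [0.0, 0.6, 0.7]
width: 0.022
```

```bash
python3 - <<'E'
from look import *
plan(W(TRAY,[-6,-33,107]),111.6)
im=vision.get_image("side")
crop("side",(200,230,300,330),6,"pics/j2.png",im)
E
```

```text
clock 23.25 q [ 0.51  0.2   1.87 -0.    1.07 -1.44] w 0.022 grasp now [0.374  0.2878 0.1535] yaw 111.74 F [0.  0.6 0.7]
rotvec [-0.001   0.0024 -0.0002] shift in present axes [-0.03  4.65 -0.06] in target axes [-0.03  4.65 -0.05]
```

View pics/j2.png

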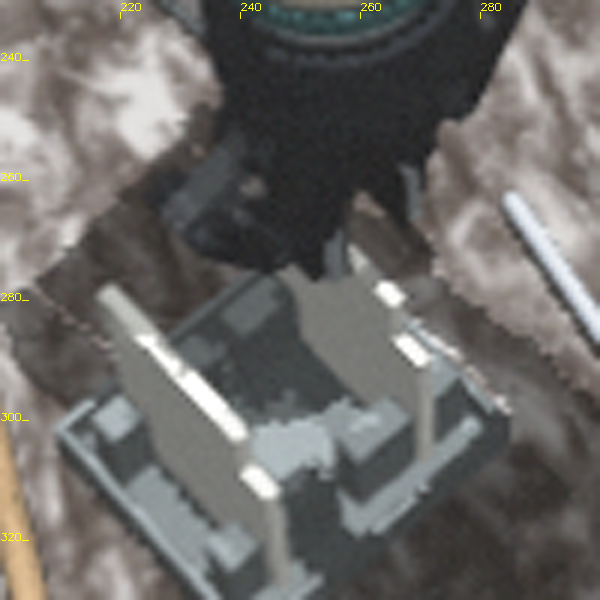

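Fingers straddle the right plate's line; go down and grip.

Call:
arm_command(increments=[0,0,0,0,1.5,0,0.74,0,0,0,0,1.5,0,0.74,0,0,0,0,1,0,0.74,0,0,0,0,0.6,0,0.74,0,0,0,0,0,0,0.74,0,0,0,0,0,0,0.85,0,0,0,0,0,0,1,0,0,0,0,0,0,1])

```text
clock: 24.3
position: [0.3752, 0.2881, 0.2631]
ee_rot: [-0.397, 0.397, 0.586, -0.585]
contact_force: [-0.4, 1.0, 2.1]
width: 0.0053
```

Call:
arm_command(increments=[0,0,0,0,0,0,1,0,0,0,0,0,0,1])

```text
clock: 24.55
position: [0.3752, 0.288, 0.263]
ee_rot: [-0.397, 0.397, 0.586, -0.585]
contact_force: [-0.9, 1.5, 4.7]
width: 0.0051
```

```bash
python3 - <<'E'
from look import *
plan(W(TRAY,[-6,-33,107]),111.6)
im=vision.get_image("side")
crop("side",(200,230,300,330),6,"pics/j3.png",im)
E
```

```text
clock 24.55 q [ 0.51  0.25  1.93  0.    0.96 -1.44] w 0.0051 grasp now [0.3753 0.2882 0.108 ] yaw 111.72 F [-0.9  1.5  4.7]
rotvec [0.0012 0.0021 0.0004] shift in present axes [-0.02  0.1   0.05] in target axes [-0.02  0.1   0.05]
```

View pics/j3.png

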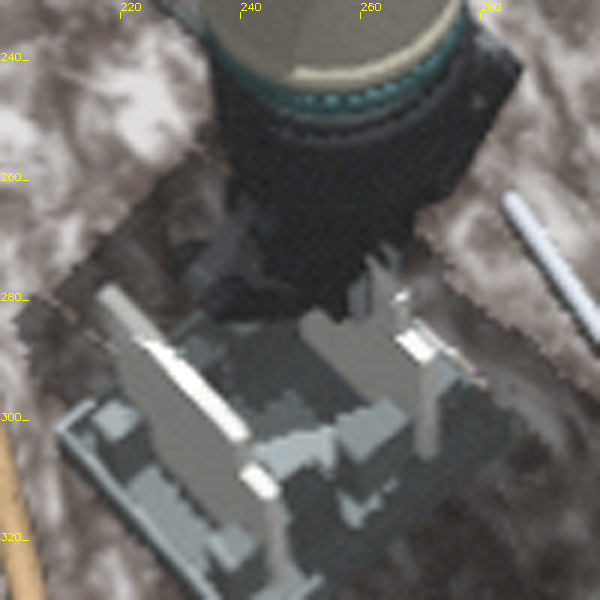

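Call:
arm_command(increments=[0,0,0,0,-1,0,1,0,0,0,0,-2,0,1,0,0,0,0,-4,0,1,0,0,0,0,-5,0,1,0,0,0,0,-2,0,1,0,0.186,0,0,0,0,1,0,0.186,0,0,0,0,1,0,0.186,0,0,0,0,1])

```text
clock: 25.6
position: [0.3747, 0.2874, 0.4026]
ee_rot: [-0.544, 0.544, 0.451, -0.452]
contact_force: [0.3, -0.8, -1.6]
width: 0.0052
```

Call:
arm_command(increments=[0,0.186,0,0,0,0,1,0,0.186,0,0,0,0,1,0,0.186,0,0,0,0,1,0,0.186,0,0,0,0,1,0,0.186,0,0,0,0,1,0,0,0,0,0,0,1])

```text
clock: 26.35
position: [0.3748, 0.2875, 0.4025]
ee_rot: [-0.688, 0.689, 0.162, -0.163]
contact_force: [-0.2, 0.8, -0.5]
width: 0.005
```

```bash
python3 - <<'E'
from look import *
plan(W(SAMP,[-6,0,190]),26.2)
cv2.imwrite("pics/k0.png",vision.get_image("side")[...,::-1])
E
```

```text
clock 26.35 q [ 0.51  0.12  1.71 -0.    1.31  0.04] w 0.005 grasp now [0.3747 0.2873 0.2475] yaw 26.6 F [-0.2  0.8 -0.5]
rotvec [ 0.0009  0.0071 -0.001 ] shift in present axes [ 17.76   5.74 -10.56] in target axes [ 17.83   5.75 -10.44]
```

View pics/k0.png

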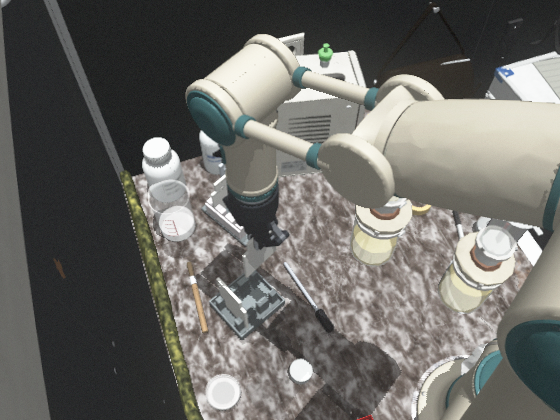

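Call:
arm_command(increments=[0,0.007,0,3.6,0,-2.1,1,0,0,0,3.6,0,-2.1,1,0,0,0,3.6,0,-2.1,1,0,0,0,3.6,0,-2.1,1,0,0,0,3.4,0,-2.0,1,0,0,0,0,2.8,0,1,0,0,0,0,2.8,0,1,0,0,0,0,0,0,1])

```text
clock: 27.4
position: [0.5799, 0.2724, 0.3439]
ee_rot: [-0.688, 0.689, 0.158, -0.162]
contact_force: [-0.2, 0.8, -0.7]
width: 0.0051
```

```bash
python3 - <<'E'
from look import *
plan(W(SAMP,[-6,0,158]),26.2)
E
```

```text
clock 27.4 q [ 0.33  0.41  1.45 -0.    1.29 -0.13] w 0.0051 grasp now [0.579  0.272  0.1889] yaw 26.18 F [-0.2  0.8 -0.7]
rotvec [-0.0004 -0.0003 -0.0065] shift in present axes [ 0.1   3.09 -0.04] in target axes [ 0.08  3.09 -0.04]
```

Call:
arm_command(increments=[0,0,0,0,1.5,0,1,0,0,0,0,1.5,0,1,0,0,0,0,0,0,1,0,0,0,0,0,0,1])

```text
clock: 27.9
position: [0.5807, 0.273, 0.3169]
ee_rot: [-0.689, 0.689, 0.16, -0.159]
contact_force: [-0.6, -0.4, 1.0]
width: 0.0052
```

```bash
python3 - <<'E'
from look import *
plan(W(SAMP,[-6,0,110]),26.2)
im=vision.get_image("side").astype(float); im=np.clip(255*(im/255)**.55,0,255).astype(np.uint8)
s,R,p=pose(); g=p+.155*R[:,1]
X=[g+R@np.array([sx*.003,.098,-(px+.006)]) for sx in(-1,1) for px in(-.04,.04)]
crop("side",(190,150,260,230),9,"pics/k4.png",im,proj("side",X))
E
```

```text
clock 27.9 q [ 0.33  0.43  1.49 -0.    1.22 -0.12] w 0.0052 grasp now [0.5808 0.273  0.1619] yaw 26.08 F [-0.6 -0.4  1. ]
rotvec [ 0.0002 -0.002   0.0007] shift in present axes [-0.02  5.19 -0.05] in target axes [-0.01  5.19 -0.05]
```

View pics/k4.png

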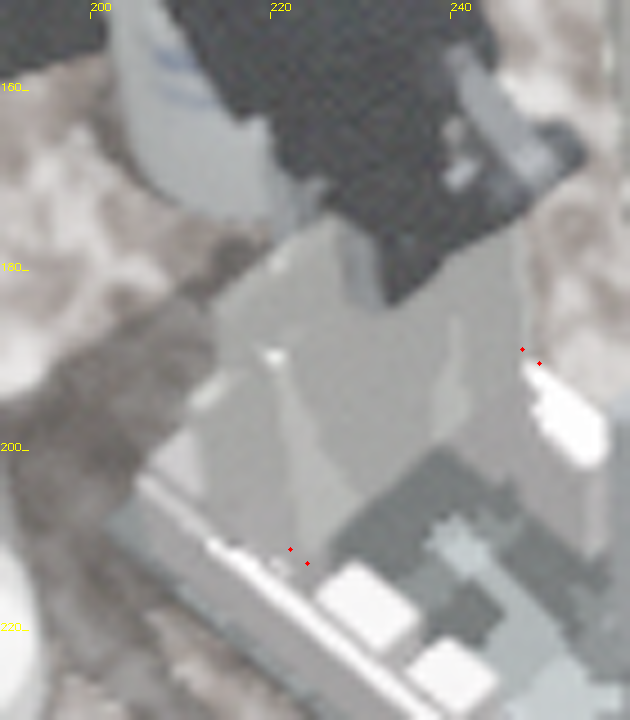

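Call:
arm_command(increments=[0,-0.002,0,0,0.7,-0.05,1,0,0,0,0,0.6,0,1,0,0,0,0,0.6,0,1,0,0,0,0,0,0,1])

```text
clock: 28.45
position: [0.5807, 0.2724, 0.2967]
ee_rot: [-0.689, 0.689, 0.16, -0.161]
contact_force: [-0.6, -0.1, -1.6]
width: 0.0055
```

Call:
arm_command(increments=[0,0,0,0,0.6,0,1,0,0,0,0,0.6,0,1,0,0,0,0,0.6,0,1,0,0,0,0,0.6,0,1,0,0,0,0,0.3,0,1,0,0,0,0,0,0,1])

```text
clock: 29.2
position: [0.5808, 0.2725, 0.2702]
ee_rot: [-0.689, 0.689, 0.16, -0.16]
contact_force: [-0.3, 0.4, 0.0]
width: 0.0048
```

```bash
python3 - <<'E'
from look import *
plan(W(SAMP,[-6,0,110]),26.2)
E
```

```text
clock 29.2 q [ 0.33  0.47  1.55 -0.    1.12 -0.13] w 0.0048 grasp now [0.5807 0.2724 0.1152] yaw 26.19 F [-0.3  0.4  0. ]
rotvec [ 0.     -0.0003 -0.0006] shift in present axes [ 0.01  0.52 -0.  ] in target axes [ 0.01  0.52 -0.  ]
```

Call:
arm_command(increments=[0,0,0,0,0.3,0,1,0,0,0,0,0.15,0,1,0,0,0,0,0.1,0,1,0,0,0,0,0,0,1,0,0,0,0,0,0,1])

```text
clock: 29.82
position: [0.5808, 0.2725, 0.2651]
ee_rot: [-0.689, 0.689, 0.16, -0.16]
contact_force: [-0.2, 0.2, -0.1]
width: 0.0054
```

Call:
arm_command(increments=[0,0,0,0,0.1,0,1,0,0,0,0,0,0,1,0,0,0,0,0,0,1])

```text
clock: 30.2
position: [0.5808, 0.2725, 0.2651]
ee_rot: [0.689, -0.689, -0.161, 0.16]
contact_force: [-0.5, 0.5, 4.6]
width: 0.0049
```

Contact with the floor; release and retreat.

Call:
arm_command(increments=[0,0,0,0,0,0,0.86,0,0,0,0,0,0,0.84,0,0,0,0,0,0,0.84,0,0,0,0,-1,0,0.84,0,0,0,0,-2,0,0.84,0,0,0,0,-4,0,0.84,0,0,0,0,-4,0,0.74,0,0,0,-4.2,0,2.1,0.74])

```text
clock: 31.2
position: [0.5369, 0.2732, 0.3785]
ee_rot: [0.689, -0.688, -0.164, 0.155]
contact_force: [-1.0, 0.2, -0.3]
width: 0.0225
```

Call:
arm_command(increments=[0,0,0,-4.2,0,2.1,0.74,0,0,0,-4.2,0,2.1,0.74,0,-0.186,0,0,0,0,0.74,0,-0.186,0,0,0,0,0.74,0,-0.186,0,0,0,0,0.74,0,-0.186,0,0,0,0,0.74,0,-0.186,0,0,0,0,0.74,0,-0.186,0,0,0,0,0.74])

```text
clock: 32.2
position: [0.4399, 0.2734, 0.3748]
ee_rot: [-0.498, 0.498, 0.502, -0.502]
contact_force: [0.8, -0.1, 0.3]
width: 0.022
```

Call:
arm_command(increments=[0,-0.186,0,0,0,0,0.74,0,-0.186,0,0,0,0,0.74,0,0,0,0,0,0,0.74])

```text
clock: 32.58
position: [0.4399, 0.2735, 0.3747]
ee_rot: [-0.399, 0.399, 0.584, -0.584]
contact_force: [-0.3, -1.1, 0.3]
width: 0.0225
```

```bash
python3 - <<'E'
from look import *
plan(W(TRAY,[-6,33,150]),111.6)
im=vision.get_image("side")
X=[W(TRAY,[x,y,27]) for x in(-52,52) for y in(-59,59)]+[W(TRAY,[x,y,120]) for x in(-28,40) for y in(33,)]
crop("side",(180,130,320,340),4,"pics/l1.png",im,proj("side",X))
E
```

```text
clock 32.575 q [ 0.42  0.21  1.67 -0.    1.26 -1.52] w 0.0225 grasp now [0.4401 0.2735 0.2197] yaw 111.32 F [-0.3 -1.1  0.3]
rotvec [ 0.001  -0.0049 -0.0001] shift in present axes [10.3   6.96  5.59] in target axes [10.32  6.97  5.53]
```

View pics/l1.png

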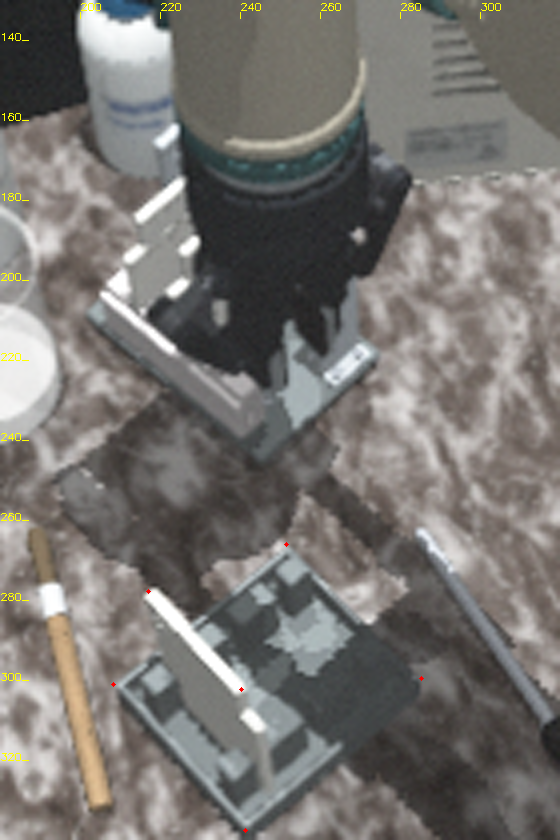

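Call:
arm_command(increments=[0,-0.005,0,3.4,0,1.8,0.74,0,0,0,3.4,0,1.8,0.74,0,0,0,3.5,0,1.9,0.74,0,0,0,0,3,0,0.74,0,0,0,0,3,0,0.74,0,0,0,0,0.8,0,0.74,0,0,0,0,0,0,0.74])

```text
clock: 33.5
position: [0.3511, 0.3489, 0.3062]
ee_rot: [0.397, -0.397, -0.585, 0.585]
contact_force: [0.0, 0.2, -0.2]
width: 0.0228
```

```bash
python3 - <<'E'
from look import *
plan(W(TRAY,[-6,33,107]),111.6)
im=vision.get_image("side")
crop("side",(180,230,280,330),6,"pics/l2.png",im)
E
```

```text
clock 33.5 q [ 0.64  0.24  1.83 -0.    1.08 -1.31] w 0.0228 grasp now [0.351  0.3489 0.1512] yaw 111.65 F [ 0.   0.2 -0.2]
rotvec [-0.0003  0.0009 -0.0002] shift in present axes [0.04 4.42 0.05] in target axes [0.04 4.42 0.05]
```

View pics/l2.png

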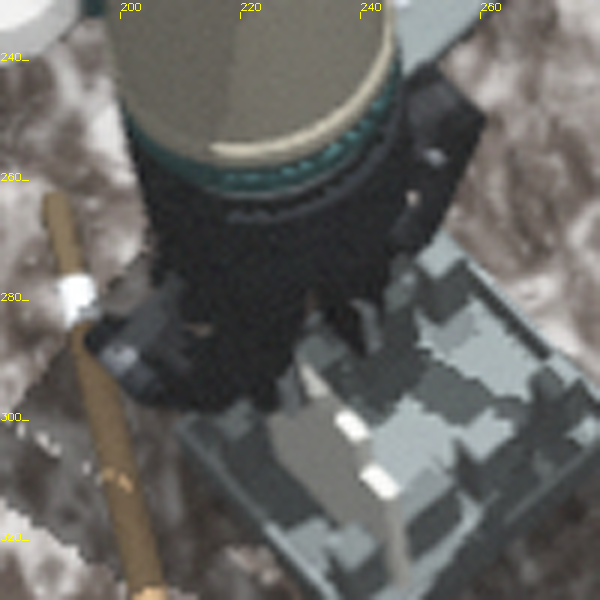

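Call:
arm_command(increments=[0,0,0,0,1.5,0.05,0.74,0,0,0,0,1.5,0,0.74,0,0,0,0,0.8,0,0.74,0,0,0,0,0.5,0,0.74,0,0,0,0,0,0,0.74,0,0,0,0,0,0,0.85,0,0,0,0,0,0,1,0,0,0,0,0,0,1])

```text
clock: 34.55
position: [0.3505, 0.3491, 0.2635]
ee_rot: [-0.397, 0.397, 0.586, -0.585]
contact_force: [-1.6, 0.2, 2.4]
width: 0.005
```

Call:
arm_command(increments=[0,0,0,0,0,0,1,0,0,0,0,0,0,1])

```text
clock: 34.8
position: [0.3505, 0.349, 0.2635]
ee_rot: [-0.397, 0.397, 0.586, -0.585]
contact_force: [-0.4, 2.3, 4.7]
width: 0.0055
```

```bash
python3 - <<'E'
from look import *
plan(W(TRAY,[-6,33,107]),111.6)
E
```

```text
clock 34.8 q [ 0.64  0.28  1.89  0.    0.97 -1.31] w 0.0055 grasp now [0.3506 0.3492 0.1085] yaw 111.71 F [-0.4  2.3  4.7]
rotvec [0.0011 0.002  0.0008] shift in present axes [0.   0.15 0.  ] in target axes [0.   0.15 0.  ]
```

Gripped (bottom = grasp − 0.0985). Lift and turn.

Call:
arm_command(increments=[0,0,0,0,-1,0,1,0,0,0,0,-2,0,1,0,0,0,0,-4,0,1,0,0,0,0,-5,0,1,0,0,0,0,-2,0,1,0,0.186,0,0,0,0,1,0,0.186,0,0,0,0,1,0,0.186,0,0,0,0,1])

```text
clock: 35.8
position: [0.3503, 0.348, 0.4031]
ee_rot: [-0.543, 0.545, 0.451, -0.452]
contact_force: [0.4, 0.8, -0.7]
width: 0.0054
```

Call:
arm_command(increments=[0,0.186,0,0,0,0,1,0,0.186,0,0,0,0,1,0,0.186,0,0,0,0,1,0,0.186,0,0,0,0,1,0,0.186,0,0,0,0,1,0,0,0,0,0,0,1])

```text
clock: 36.55
position: [0.3503, 0.3482, 0.403]
ee_rot: [-0.688, 0.689, 0.162, -0.163]
contact_force: [-0.9, 0.9, -0.7]
width: 0.0056
```

```bash
python3 - <<'E'
from look import *
plan(W(SAMP,[-6,-32,165]),26.2)
X=[W(SAMP,[x,y,124]) for x in(12,42) for y in(-61,-55,55,61)]+[W(SAMP,[x,y,52]) for x in(-42,-28,28,42) for y in(-28,-36)]
crop("side",(190,140,310,250),6,"pics/m0.png",None,proj("side",X))
E
```

```text
clock 36.55 q [ 0.64  0.15  1.67 -0.    1.32  0.18] w 0.0056 grasp now [0.3503 0.3479 0.248 ] yaw 26.6 F [-0.9  0.9 -0.7]
rotvec [ 0.0016  0.007  -0.001 ] shift in present axes [ 14.03   8.31 -17.06] in target axes [ 14.14   8.3  -16.97]
```

View pics/m0.png

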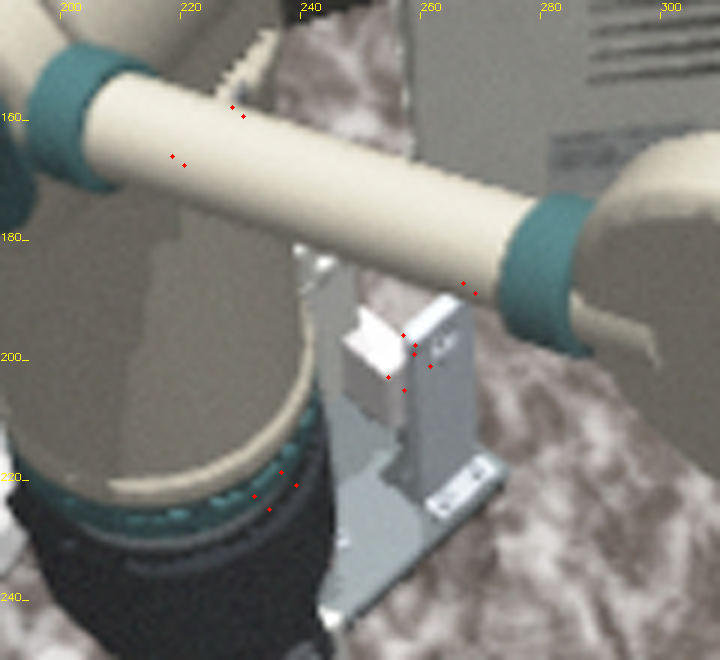

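Call:
arm_command(increments=[0,0.007,0,3.5,0,-4.2,1,0,0,0,3.5,0,-4.2,1,0,0,0,3.5,0,-4.2,1,0,0,0,3.6,0,-4.3,1,0,0,0,0,3,0,1,0,0,0,0,3,0,1,0,0,0,0,1.8,0,1,0,0,0,0,0,0,1])

```text
clock: 37.6
position: [0.551, 0.2588, 0.3233]
ee_rot: [-0.688, 0.689, 0.159, -0.162]
contact_force: [-0.0, -0.2, -0.6]
width: 0.0055
```

Call:
arm_command(increments=[0,0,0,0,0.4,0,1,0,0,0,0,0,0,1,0,0,0,0,0,0,1])

```text
clock: 37.98
position: [0.5516, 0.2593, 0.3219]
ee_rot: [-0.689, 0.689, 0.16, -0.159]
contact_force: [-0.8, -0.2, -0.7]
width: 0.0054
```

```bash
python3 - <<'E'
from look import *
plan(W(SAMP,[-6,-32,110.5]),26.2)
im=vision.get_image("side").astype(float); im=np.clip(255*(im/255)**.55,0,255).astype(np.uint8)
s,R,p=pose(); g=p+.155*R[:,1]
X=[g+R@np.array([sx*.003,.0985,-(px+.006)]) for sx in(-1,1) for px in(-.04,.04)]
crop("side",(200,150,280,240),8,"pics/m4.png",im,proj("side",X))
E
```

```text
clock 37.975 q [ 0.33  0.38  1.56 -0.    1.2  -0.13] w 0.0054 grasp now [0.5518 0.2593 0.1669] yaw 26.1 F [-0.8 -0.2 -0.7]
rotvec [ 0.0004 -0.0018  0.0014] shift in present axes [-0.    5.64 -0.11] in target axes [ 0.01  5.64 -0.11]
```

View pics/m4.png

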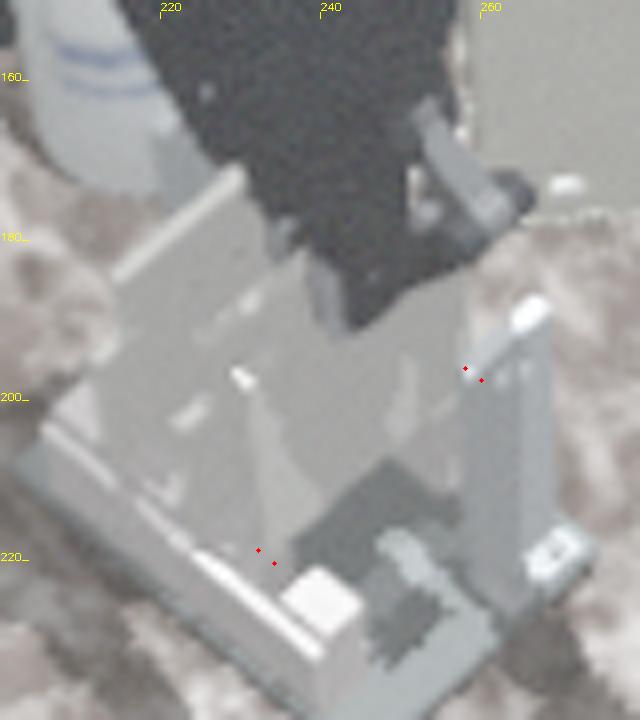

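Call:
arm_command(increments=[0,-0.002,0,0,0.6,-0.1,1,0,0,0,0,0.6,0,1,0,0,0,0,0.6,0,1,0,0,0,0,0.4,0,1,0,0,0,0,0,0,1])

```text
clock: 38.65
position: [0.5518, 0.2583, 0.2985]
ee_rot: [-0.689, 0.689, 0.16, -0.161]
contact_force: [-0.0, -0.6, 0.0]
width: 0.0056
```

Call:
arm_command(increments=[0,0,0,0,0.6,0,1,0,0,0,0,0.6,0,1,0,0,0,0,0.6,0,1,0,0,0,0,0.6,0,1,0,0,0,0,0.4,0,1,0,0,0,0,0,0,1])

```text
clock: 39.4
position: [0.5518, 0.2583, 0.2706]
ee_rot: [-0.689, 0.689, 0.16, -0.16]
contact_force: [-0.3, -0.1, 0.3]
width: 0.0054
```

```bash
python3 - <<'E'
from look import *
plan(W(SAMP,[-6,-32,110.5]),26.2)
E
```

```text
clock 39.4 q [ 0.32  0.43  1.63 -0.    1.09 -0.13] w 0.0054 grasp now [0.5517 0.2582 0.1156] yaw 26.19 F [-0.3 -0.1  0.3]
rotvec [-0.     -0.0002 -0.0008] shift in present axes [ 0.03  0.51 -0.01] in target axes [ 0.03  0.51 -0.01]
```

Call:
arm_command(increments=[0,0,0,0,0.3,0,1,0,0,0,0,0.15,0,1,0,0,0,0,0.1,0,1,0,0,0,0,0,0,1,0,0,0,0,0,0,1])

```text
clock: 40.02
position: [0.5519, 0.2583, 0.2656]
ee_rot: [-0.689, 0.689, 0.16, -0.16]
contact_force: [0.0, -1.3, -1.1]
width: 0.0054
```

Call:
arm_command(increments=[0,0,0,0,0.1,0,1,0,0,0,0,0,0,1,0,0,0,0,0,0,1])

```text
clock: 40.4
position: [0.5519, 0.2584, 0.2655]
ee_rot: [-0.689, 0.689, 0.16, -0.16]
contact_force: [-0.9, -0.7, 5.0]
width: 0.005
```

Call:
arm_command(increments=[0,0,0,0,0,0,0.86,0,0,0,0,0,0,0.84,0,0,0,0,0,0,0.84,0,0,0,0,-1,0,0.84,0,0,0,0,-2,0,0.84,0,0,0,0,-4,0,0.84,0,0,0,0,-5,0,0.6,0,0,0,-5,0,0,0.5])

```text
clock: 41.4
position: [0.5104, 0.2373, 0.3899]
ee_rot: [0.689, -0.688, -0.165, 0.155]
contact_force: [-0.7, -0.7, 0.4]
width: 0.0428
```

Call:
arm_command(increments=[0,0,0,-5,0,0,0.4,0,0,0,-5,0,0,0.4,0,0,0,-5,0,0,0.4,0,0.187,0,0,0,0,0.4,0,0.187,0,0,0,0,0.4,0,0.187,0,0,0,0,0.4,0,0.187,0,0,0,0,0.4,0,0.187,0,0,0,0,0.4])

```text
clock: 42.4
position: [0.3723, 0.17, 0.3853]
ee_rot: [0.687, -0.686, 0.169, -0.17]
contact_force: [-0.5, -0.5, 0.1]
width: 0.0512
```

```bash
python3 - <<'E'
from look import *
plan([.29,.19,.2],-80)
im=vision.get_image("side"); cv2.imwrite("pics/n0.png",im[...,::-1])
g=np.clip(255*(im/255.)**.6,0,255).astype(np.uint8)
crop("side",(190,140,290,240),7,"pics/n1.png",g)
crop("top",(190,130,340,340),4,"pics/n2.png")
E
```

```text
clock 42.4 q [ 0.26  0.04  1.85 -0.    1.25  0.74] w 0.0512 grasp now [0.3725 0.1701 0.2303] yaw -27.74 F [-0.5 -0.5  0.1]
rotvec [-1.200e-03  9.121e-01  5.000e-04] shift in present axes [-8.22  3.02 -2.07] in target axes [-3.4   3.03 -7.76]
```

View pics/n1.png

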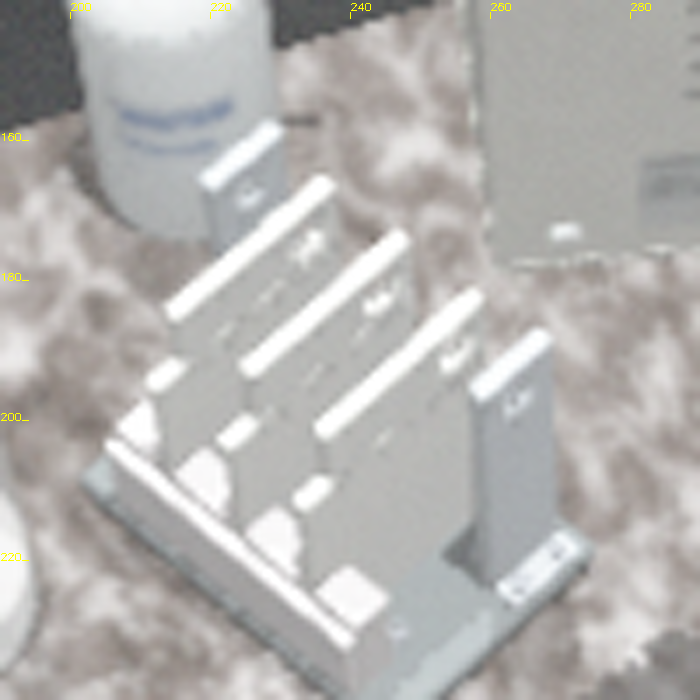

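View pics/n2.png

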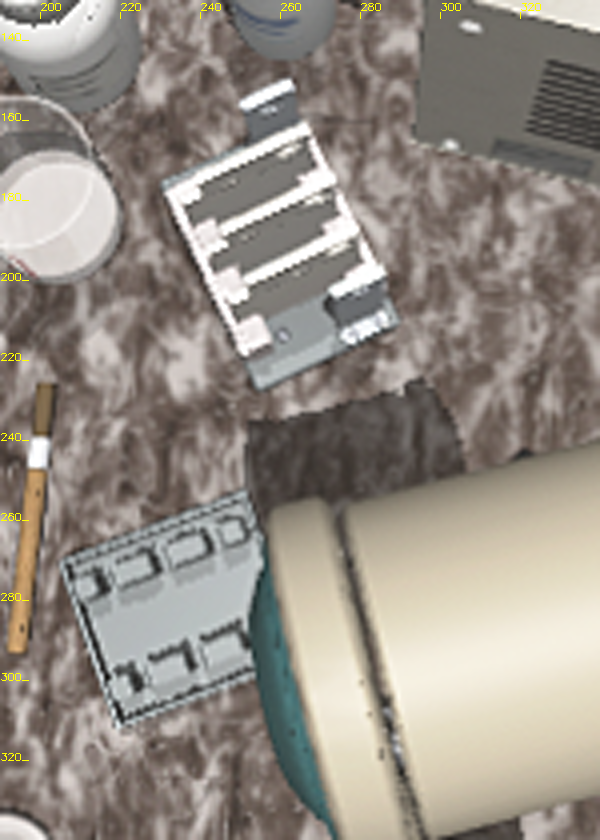

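```bash
python3 - <<'E'
from look import *
im=cv2.imread("pics/n0.png")[...,::-1]
crop("side",(260,230,360,340),7,"pics/n3.png",im)
E
```

```text
(no output)
```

View pics/n3.png

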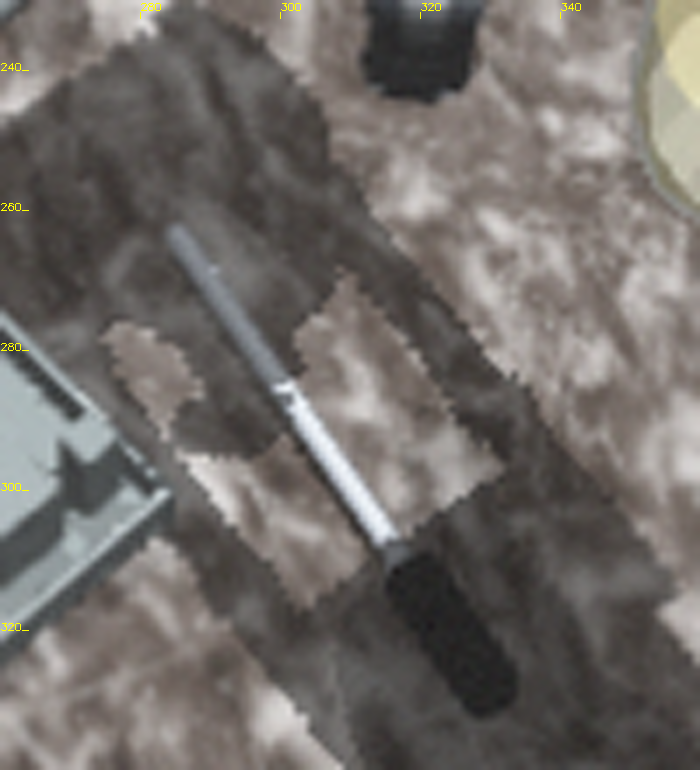

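```bash
python3 - <<'E'
from look import *
from fit import im as imc
S=lambda c: imc(c,7,260,230)
tip=onz("side",[S([174,231])],.0045)[0]; fr=onz("side",[S([397,552])],.0095)[0]
mid=onz("side",[S([452,632])],.012)[0]; bk=onz("side",[S([497,703])],.010)[0]
print(tip,fr,mid,bk,np.linalg.norm((tip-fr)[:2])); d=(tip-fr)[:2]; d/=np.linalg.norm(d); print(np.degrees(np.arctan2(d[1],d[0])), "center",fr[:2]-.025*d, tip[:2]-.155*d)
E
```

```text
[0.43006493 0.21250263 0.0045    ] [0.30602602 0.19094733 0.0095    ] [0.27666903 0.18637712 0.012     ] [0.25288079 0.1825212  0.01      ] 0.12589790213005098
9.858326351004507 center [0.28139517 0.18666702] [0.27735364 0.18596469]
```

Call:
arm_command(increments=[0,0.183,0,0,0,0,0.5,0,0.183,0,0,0,0,0.5,0,0.183,0,0,0,0,0.5,0,0.183,0,0,0,0,0.5,-0.039,0.183,0,0,0,0,0.5,0,0,0,-1.7,0,-4,0.5,0,0,0,-1.7,0,-4,0.5,0,0,0,0,0,0,0.5])

```text
clock: 43.5
position: [0.2852, 0.1894, 0.3878]
ee_rot: [-0.532, 0.555, -0.46, 0.444]
contact_force: [0.3, 1.0, -0.3]
width: 0.0428
```

```bash
python3 - <<'E'
from look import *
plan([.277,.186,.020],-80.1,-2.23)
E
```

```text
clock 43.5 q [ 0.38 -0.06  1.95  0.    1.3   1.77] w 0.0428 grasp now [0.2793 0.1878 0.233 ] yaw -79.5 F [ 0.3  1.  -0.3]
rotvec [0.0003 0.0104 0.0036] shift in present axes [ 0.12 21.29  0.57] in target axes [ 0.19 21.29  0.57]
```

Call:
arm_command(increments=[0,0.009,0,0.1,5,0.3,0.5,0,0,0,0,5,0.3,0.5,0,0,0,0,4,0,0.5,0,0,0,0,2,0,0.5,0,0,0,0,0,0,0.5,0,0,0,0,0,0,0.5])

```text
clock: 44.25
position: [0.289, 0.188, 0.2282]
ee_rot: [-0.53, 0.551, -0.463, 0.448]
contact_force: [0.1, -0.3, 0.1]
width: 0.0427
```

```bash
python3 - <<'E'
from look import *
plan([.277,.186,.020],-80.1,-2.23)
crop("side",(260,220,370,340),6,"pics/o1.png")
cv2.imwrite("pics/o2.png",vision.get_image("top")[...,::-1])
E
```

```text
clock 44.25 q [0.37 0.14 2.21 0.01 0.82 1.77] w 0.0427 grasp now [0.2835 0.1865 0.0733] yaw -80.28 F [ 0.1 -0.3  0.1]
rotvec [-0.0023 -0.0033  0.0035] shift in present axes [-0.03  5.35 -0.42] in target axes [-0.01  5.35 -0.4 ]
```

View pics/o1.png

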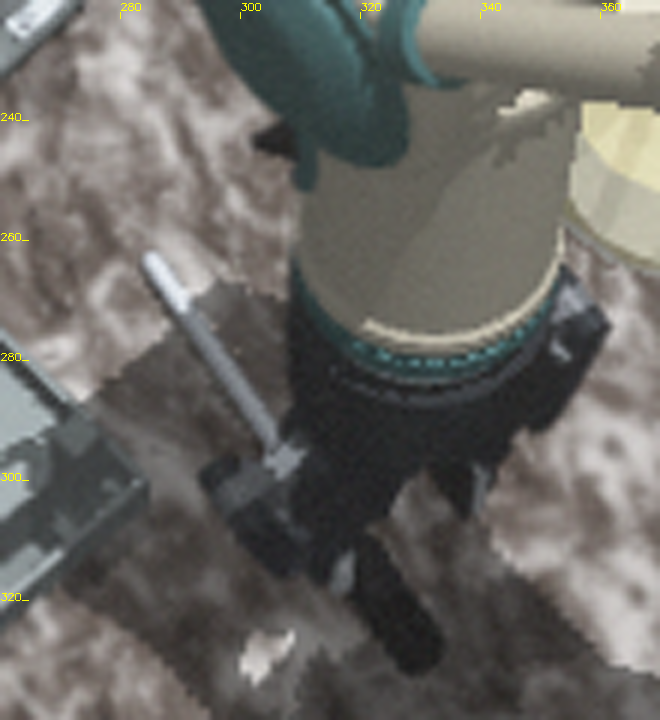

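View pics/o2.png

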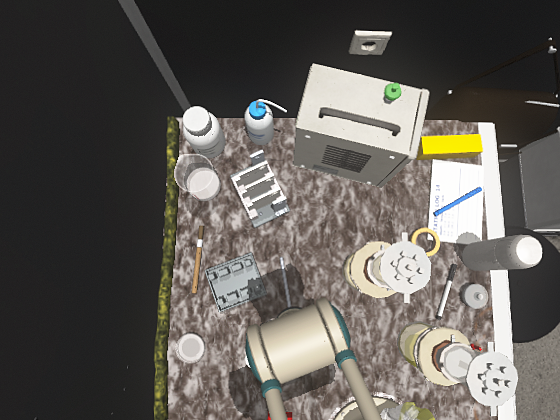

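Call:
arm_command(increments=[0,0,0,0,2,-0.4,0.5,0,0,0,0,2,0,0.5,0,0,0,0,0.8,0,0.5,0,0,0,0,0.2,0,0.5,0,0,0,0,0,0,0.5,0,0,0,0,0,0,0.5])

```text
clock: 45.1
position: [0.2824, 0.1867, 0.1781]
ee_rot: [-0.529, 0.551, -0.464, 0.448]
contact_force: [-0.4, -0.2, 0.3]
width: 0.0431
```

```bash
python3 - <<'E'
from look import *
plan([.277,.186,.020],-80.1,-2.23)
E
```

```text
clock 45.1 q [0.38 0.24 2.3  0.01 0.65 1.77] w 0.0431 grasp now [0.2767 0.1852 0.0232] yaw -80.32 F [-0.4 -0.2  0.3]
rotvec [-0.0016 -0.004   0.0035] shift in present axes [-0.02  0.32  0.08] in target axes [-0.02  0.32  0.08]
```

Call:
arm_command(increments=[0,0,0,0,0.2,0,0.6,0,0,0,0,0,0,0.7,0,0,0,0,0,0,0.8,0,0,0,0,0,0,0.9,0,0,0,0,0,0,1,0,0,0,0,0,0,1,0,0,0,0,0,0,1], grip_force=60)

```text
clock: 45.98
position: [0.2819, 0.1866, 0.1758]
ee_rot: [-0.529, 0.552, -0.464, 0.448]
contact_force: [-0.8, -0.6, 5.5]
width: 0.0147
```

```bash
python3 - <<'E'
from look import *
plan([.277,.186,.020],-80.1,-2.23)
crop("side",(260,220,370,340),6,"pics/o3.png")
E
```

```text
clock 45.975 q [0.38 0.24 2.3  0.01 0.64 1.77] w 0.0147 grasp now [0.2762 0.185  0.021 ] yaw -80.33 F [-0.8 -0.6  5.5]
rotvec [-0.0003 -0.0042  0.0037] shift in present axes [-0.03  0.09  0.11] in target axes [-0.02  0.09  0.11]
```

View pics/o3.png

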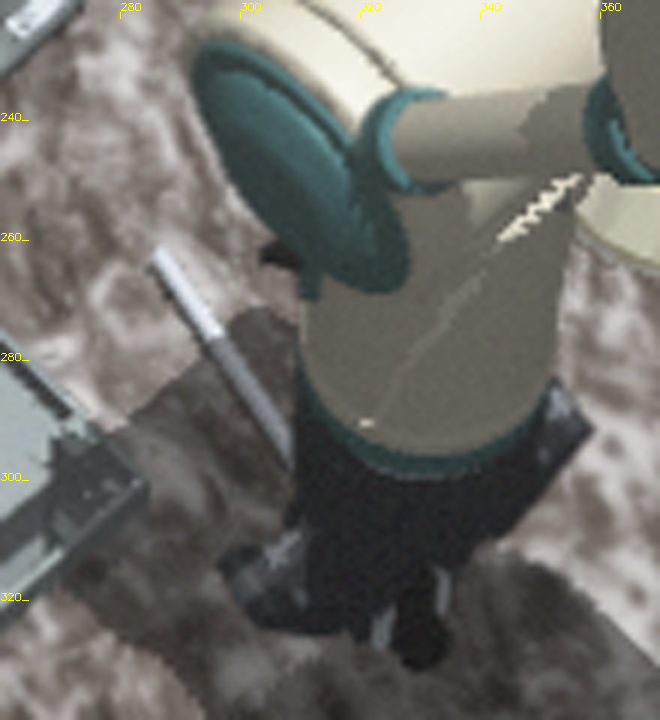

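Call:
arm_command(increments=[0,0,0,0,-1,0,1,0,0,0,0,-3,0,1,0,0,0,0,-3,0,1,0.039,0,0,0,-3,0,1,0,0,0,0,-1,0,1,0,0,0,0,0,0,1,0,0,0,0,0,0,1])

```text
clock: 46.9
position: [0.2852, 0.1874, 0.2846]
ee_rot: [-0.539, 0.542, -0.455, 0.457]
contact_force: [-0.1, -0.5, -0.8]
width: 0.0146
```

```bash
python3 - <<'E'
from look import *
plan(W(SAMP,[27,-245,119]),-63.8)
s,R,p=pose(); g=p+.155*R[:,1]
X=[g+R@np.array([0,.010,.157]),g+R@np.array([0,.010,.027])]; print(X)
im=vision.get_image("side"); it=vision.get_image("top")
crop("side",(250,200,350,310),7,"pics/p1.png",im,proj("side",X))
crop("top",(240,230,320,330),7,"pics/p2.png",it,proj("top",X))
E
```

```text
clock 46.9 q [ 0.38  0.04  2.14 -0.    0.97  1.78] w 0.0146 grasp now [0.2849 0.1867 0.1296] yaw -80.33 F [-0.1 -0.5 -0.8]
rotvec [ 0.003  -0.2885  0.0042] shift in present axes [6.71 1.07 8.03] in target axes [8.72 1.06 5.78]
[array([0.43969316, 0.2129825 , 0.11922442]), array([0.31154054, 0.19114656, 0.11953725])]
```

View pics/p1.png

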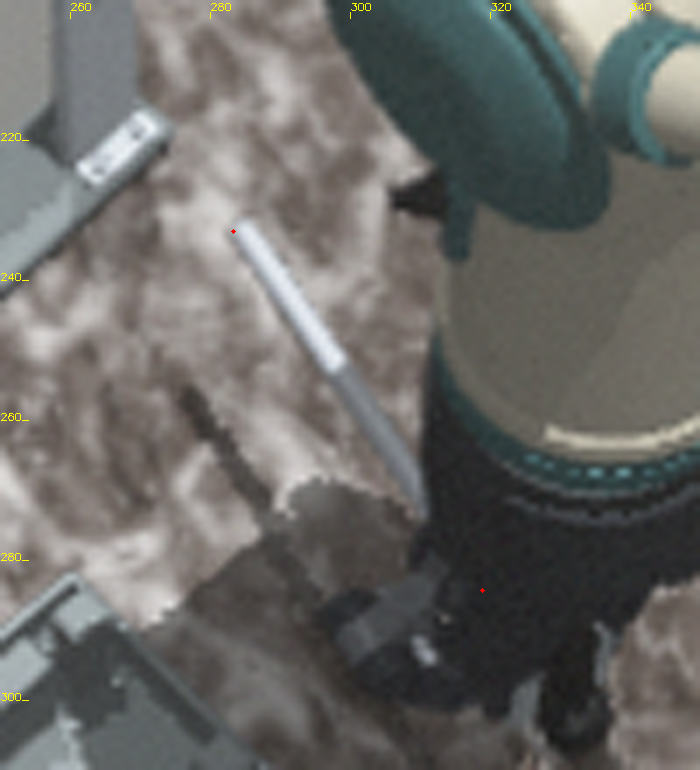

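View pics/p2.png

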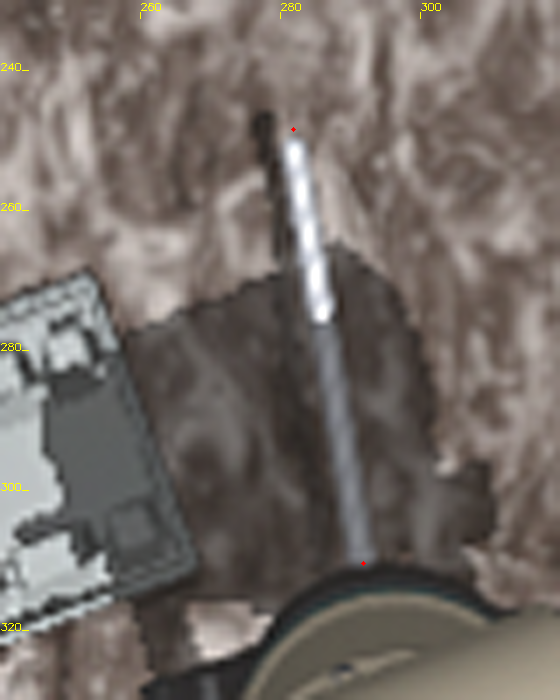

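```bash
cat > strip.py <<'E'
from look import *
# extract strip centre subpixel: perpendicular profile, |gradient| pair edges
def strip(n,im,P0,P1,k=12,half=7,show=False):
    g=cv2.GaussianBlur(cv2.cvtColor(im,cv2.COLOR_RGB2GRAY).astype(np.float32),(0,0),.6)
    d=(P1-P0)/np.linalg.norm(P1-P0); nrm=np.array([-d[1],d[0]]); out=[]
    ts=np.arange(-half,half+.01,.1)
    for a in np.linspace(0,1,k):
        q=P0+a*(P1-P0)
        pr=np.zeros(len(ts))
        for e in np.linspace(-1.5,1.5,7):
            m=(q+e*d)+ts[:,None]*nrm
            pr+=cv2.remap(g,m[:,0].astype(np.float32)[None],m[:,1].astype(np.float32)[None],cv2.INTER_CUBIC)[0]
        pr/=7; gr=np.gradient(pr,.1)
        # strongest rising then falling within 2.5-5.5 px
        best=None
        for i in range(len(ts)):
            for w in range(22,56,2):
                if i+w<len(ts):
                    s_=gr[i]-gr[i+w]
                    if best is None or s_>best[0]: best=(s_,(ts[i]+ts[i+w])/2,ts[i+w]-ts[i])
        out.append((a,best[1],best[2],best[0]))
    return np.array(out),nrm
E
python3 - <<'E'
from strip import *
s0=cv2.imread("pics/side0.png")[...,::-1].copy(); t0=cv2.imread("pics/top0.png")[...,::-1].copy()
for n,im in(("side",s0),("top",t0)):
    P=proj(n,[W(SAMP,[27,-35,107]),W(SAMP,[27,40,107])])
    o,nr=strip(n,im,P[0],P[1]); print(n,"home",nr.round(2)); print(o.round(2)[:,1:].tolist())
    a=proj(n,[W(SAMP,[27,0,107]),W(SAMP,[27,0,108]),W(SAMP,[28,0,107])]); print("per mm z, per mm x",((a[1]-a[0])@nr).round(2),((a[2]-a[0])@nr).round(2))
E
```

```text
side home [ 0.61 -0.79]
[[0.9, 2.6, 76.83], [-4.4, 2.2, 97.41], [-4.3, 2.4, 114.83], [0.8, 2.6, 105.87], [1.2, 2.8, 111.78], [1.0, 2.6, 116.59], [-4.3, 2.2, 132.31], [1.1, 3.0, 115.31], [1.4, 3.0, 107.19], [1.2, 2.6, 113.03], [1.4, 2.6, 113.65], [1.3, 2.8, 109.58]]
per mm z, per mm x 0.2 0.42
top home [ 0.9  -0.44]
[[3.6, 4.6, 112.63], [3.5, 4.6, 106.39], [-1.2, 2.2, 92.37], [-0.7, 3.0, 126.02], [4.7, 2.6, 101.27], [3.5, 4.6, 82.66], [0.4, 5.0, 79.65], [4.6, 2.2, 112.24], [4.5, 2.2, 144.27], [3.5, 4.2, 113.11], [3.9, 4.0, 98.02], [-0.6, 2.4, 135.99]]
per mm z, per mm x 0.03 0.45
```

```bash
python3 - <<'E'
from strip import *
s,R,p=pose(); g=p+.155*R[:,1]
A=lambda z,dy=.010,dx=0:g+R@np.array([dx,dy,z])
for n,k in(("side",(.065,.145)),("top",(.045,.145))):
    im=vision.get_image(n); P=proj(n,[A(k[0]),A(k[1])])
    o,nr=strip(n,im,P[0],P[1],half=4); print(n,nr.round(2)); print(o.round(2)[:,1:].tolist())
    a=proj(n,[A(.1),A(.1,.009),A(.1,.010,.001)]); print("per mm up, per mm toolx",((a[1]-a[0])@nr).round(2),((a[2]-a[0])@nr).round(2))
E
```

```text
side [ 0.82 -0.57]
[[1.1, 2.2, 47.93], [1.6, 2.6, 36.76], [1.2, 2.2, 27.6], [-2.9, 2.2, 19.45], [-2.5, 2.2, 22.98], [1.5, 2.4, 46.23], [1.4, 3.0, 113.82], [1.4, 3.0, 101.61], [1.4, 2.8, 81.51], [1.5, 2.6, 74.43], [1.6, 2.6, 76.15], [1.6, 2.6, 75.57]]
per mm up, per mm toolx 0.15 0.49
top [ 0.99 -0.16]
[[-0.4, 3.0, 57.05], [-0.3, 4.0, 54.54], [0.0, 3.0, 65.83], [-0.4, 2.8, 64.44], [0.2, 3.2, 50.53], [0.1, 3.0, 59.25], [-0.1, 2.8, 94.39], [-0.4, 3.0, 170.66], [0.0, 3.0, 138.88], [-0.3, 2.6, 136.76], [-0.5, 2.8, 146.35], [-0.7, 3.0, 122.69]]
per mm up, per mm toolx 0.0 0.48
```

Call:
arm_command(increments=[0,-0.144,0,0,0,0,1,0.003,-0.144,0,0,0,0,1,0,0,0,0,0,0,1,0,0,0,0,0,0,1])

```text
clock: 47.6
position: [0.2857, 0.1876, 0.2853]
ee_rot: [-0.6, 0.6, -0.373, 0.376]
contact_force: [-0.7, 0.3, -1.2]
width: 0.0147
```

```bash
python3 - <<'E'
from look import *
g=W(SAMP,[26.4,-235,120]);print(g); plan(g,-63.8)
E
```

```text
[0.38430004 0.1396585  0.12      ]
clock 47.6 q [ 0.38  0.04  2.14 -0.    0.96  1.5 ] w 0.0147 grasp now [0.2861 0.1872 0.1303] yaw -63.94 F [-0.7  0.3 -1.2]
rotvec [-0.0014 -0.0024  0.0041] shift in present axes [8.64 1.08 6.75] in target axes [8.66 1.03 6.73]
```

Call:
arm_command(increments=[0,-0.002,0,2.9,0,2,1,0,0,0,2.9,0,2,1,0,0,0,2.8,0,2,1,0,0,0,0,0.8,0.7,1,0,0,0,0,0,0,1,0,0,0,0,0,0,1])

```text
clock: 48.35
position: [0.3826, 0.1405, 0.2777]
ee_rot: [-0.6, 0.601, -0.372, 0.374]
contact_force: [0.5, -0.4, -1.7]
width: 0.0144
```

```bash
python3 - <<'E'
from strip import *
g=W(SAMP,[26.4,-235,120]); plan(g,-63.8)
s,R,p=pose(); g=p+.155*R[:,1]
im=vision.get_image("side"); gm=np.clip(255*(im/255.)**.6,0,255).astype(np.uint8)
X=[W(SAMP,[27,-61,109]),g+R@np.array([0,.011,.1545])]
crop("side",(245,170,325,250),9,"pics/q1.png",gm,proj("side",X))
it=vision.get_image("top"); crop("top",(250,160,320,260),7,"pics/q2.png",it,proj("top",X))
E
```

```text
clock 48.35 q [ 0.18  0.15  2.04 -0.    0.96  1.3 ] w 0.0144 grasp now [0.3829 0.14   0.1227] yaw -63.68 F [ 0.5 -0.4 -1.7]
rotvec [-0.0001  0.0021  0.0034] shift in present axes [0.15 0.27 0.11] in target axes [0.15 0.27 0.11]
```

View pics/q1.png

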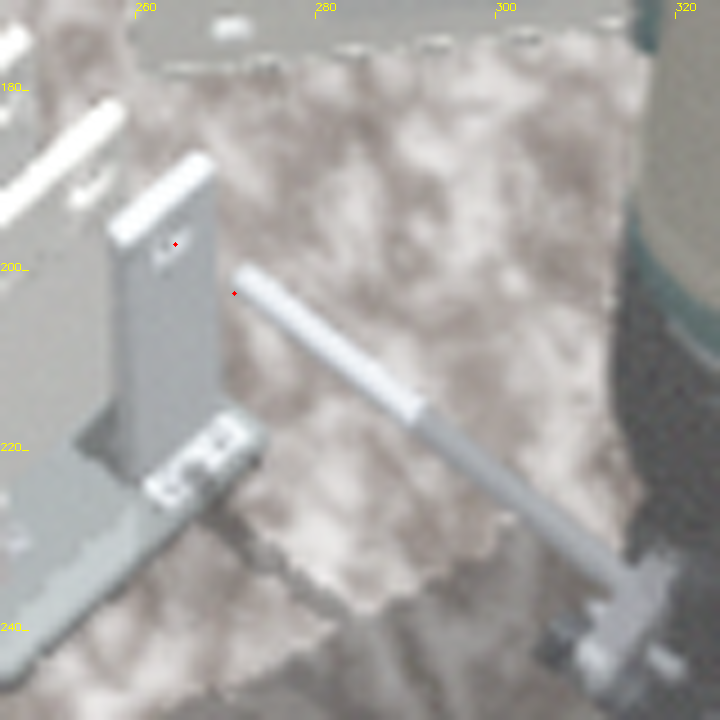

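View pics/q2.png

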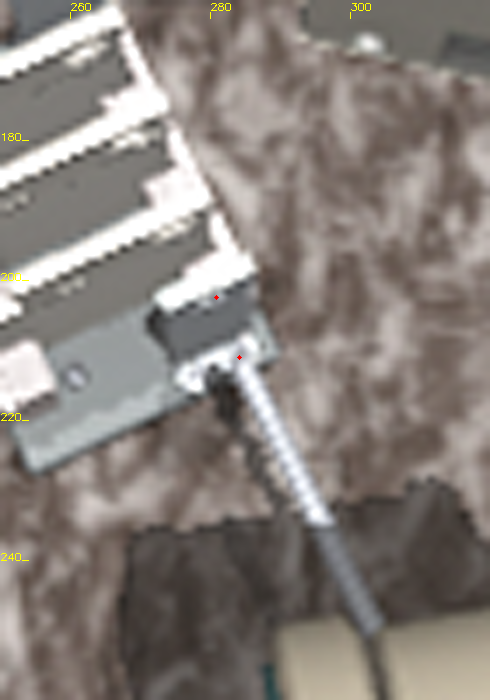

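Call:
arm_command(increments=[0,0.002,0.003,0.15,0.27,0.5,1,0,0,0,0,0,1,1,0,0,0,0,0,0,1,0,0,0,0,0,0,1])

```text
clock: 48.95
position: [0.398, 0.1455, 0.2753]
ee_rot: [0.601, -0.6, 0.373, -0.374]
contact_force: [-0.9, 0.2, -1.4]
width: 0.0147
```

```bash
python3 - <<'E'
from strip import *
g=W(SAMP,[26.4,-215.5,120]); plan(g,-63.8)
im=vision.get_image("side"); gm=np.clip(255*(im/255.)**.6,0,255).astype(np.uint8)
crop("side",(245,175,305,235),11,"pics/q3.png",gm)
P=proj("side",[W(SAMP,[27,-215.5+45,109]),W(SAMP,[27,-215.5+145,109])]); o,nr=strip("side",im,P[0],P[1],half=4); print(o.round(2)[:,1:].tolist())
it=vision.get_image("top");crop("top",(255,175,315,255),8,"pics/q4.png",it)
P=proj("top",[W(SAMP,[27,-215.5+85,109]),W(SAMP,[27,-215.5+145,109])]); o,nr=strip("top",it,P[0],P[1],half=4); print(o.round(2)[:,1:].tolist())
E
```

```text
clock 48.95 q [ 0.19  0.17  2.01 -0.    0.96  1.3 ] w 0.0147 grasp now [0.3983 0.1454 0.1203] yaw -63.82 F [-0.9  0.2 -1.4]
rotvec [-0.0016 -0.0003  0.001 ] shift in present axes [-0.08  0.03  0.47] in target axes [-0.08  0.03  0.47]
[[1.6, 2.2, 15.64], [1.4, 2.6, 33.07], [2.0, 2.4, 22.88], [-2.5, 3.0, 30.91], [-2.0, 3.2, 33.28], [-1.8, 2.4, 31.25], [2.4, 2.6, 78.87], [2.2, 2.6, 100.52], [2.4, 2.4, 102.32], [2.5, 2.4, 90.28], [2.5, 2.8, 107.17], [2.6, 2.8, 113.59]]
[[0.2, 2.4, 44.33], [0.6, 2.4, 82.14], [0.5, 2.4, 130.92], [0.4, 2.2, 95.41], [0.3, 2.2, 99.7], [0.3, 2.2, 109.23], [0.1, 2.6, 130.45], [0.0, 2.6, 148.56], [0.0, 2.6, 147.06], [0.0, 2.4, 107.71], [0.3, 2.4, 125.68], [0.2, 2.4, 139.48]]
```

View pics/q3.png

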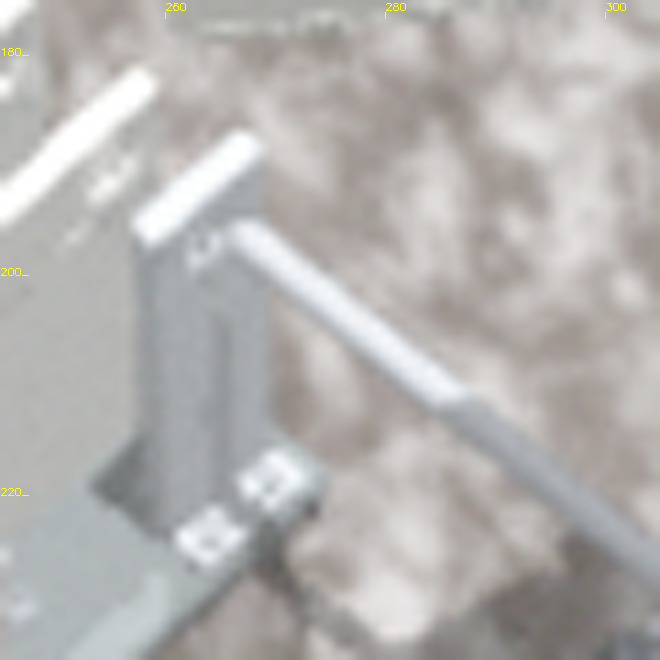

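View pics/q4.png

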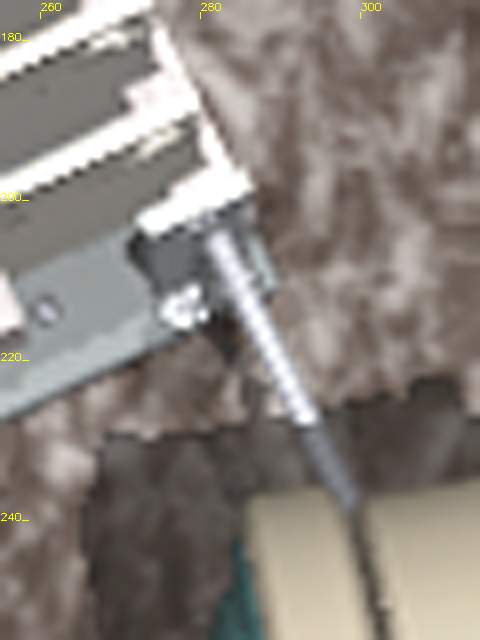

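Call:
arm_command(increments=[-0.02,0,0,-0.17,0,0.3,1,0,0,0,0,0,0,1,0,0,0,0,0,0,1])

```text
clock: 49.42
position: [0.3999, 0.1483, 0.2753]
ee_rot: [-0.595, 0.606, -0.377, 0.371]
contact_force: [0.0, -0.6, -0.5]
width: 0.015
```

```bash
cat > cmp.py <<'E'
from strip import *
def go(gy,tag,lo=45,hi=145):
    plan(W(SAMP,[26.4,gy,120]),-63.8)
    for n,l in(("side",lo),("top",lo+40)):
        im=vision.get_image(n); P=proj(n,[W(SAMP,[27,gy+l,109]),W(SAMP,[27,gy+hi,109])]); o,nr=strip(n,im,P[0],P[1],half=4)
        print(n,[(round(a[1],1),round(a[2],1),int(a[3])) for a in o])
        gm=np.clip(255*(im/255.)**.6,0,255).astype(np.uint8)
        crop(n,(245,170,325,240) if n=="side" else (250,170,320,250),9,f"pics/{tag}_{n}.png",gm)
E
python3 -c "
from cmp import *
go(-215.5,'r1')"
```

```text
clock 49.425 q [ 0.19  0.18  2.   -0.01  0.98  1.31] w 0.015 grasp now [0.3975 0.1469 0.1204] yaw -63.81 F [ 0.  -0.6 -0.5]
rotvec [ 0.0181 -0.0002  0.0011] shift in present axes [0.09 0.03 0.17] in target axes [0.09 0.03 0.17]
side [(np.float64(1.0), np.float64(2.4), 22), (np.float64(0.6), np.float64(2.8), 38), (np.float64(0.7), np.float64(2.8), 30), (np.float64(-2.9), np.float64(2.2), 29), (np.float64(-2.7), np.float64(2.2), 30), (np.float64(-2.4), np.float64(2.2), 28), (np.float64(-2.9), np.float64(2.2), 22), (np.float64(1.2), np.float64(2.8), 112), (np.float64(1.3), np.float64(2.8), 106), (np.float64(1.3), np.float64(2.6), 94), (np.float64(1.3), np.float64(2.8), 101), (np.float64(1.3), np.float64(2.8), 108)]
top [(np.float64(-0.6), np.float64(2.2), 38), (np.float64(-0.7), np.float64(2.2), 44), (np.float64(-0.3), np.float64(2.4), 42), (np.float64(-0.5), np.float64(2.4), 85), (np.float64(-0.6), np.float64(2.2), 91), (np.float64(-0.6), np.float64(2.2), 105), (np.float64(-0.7), np.float64(2.4), 128), (np.float64(-0.8), np.float64(2.6), 145), (np.float64(-0.8), np.float64(2.6), 130), (np.float64(0.1), np.float64(4.6), 80), (np.float64(-0.8), np.float64(2.8), 96), (np.float64(-0.6), np.float64(2.4), 141)]
```

View pics/r1_side.png

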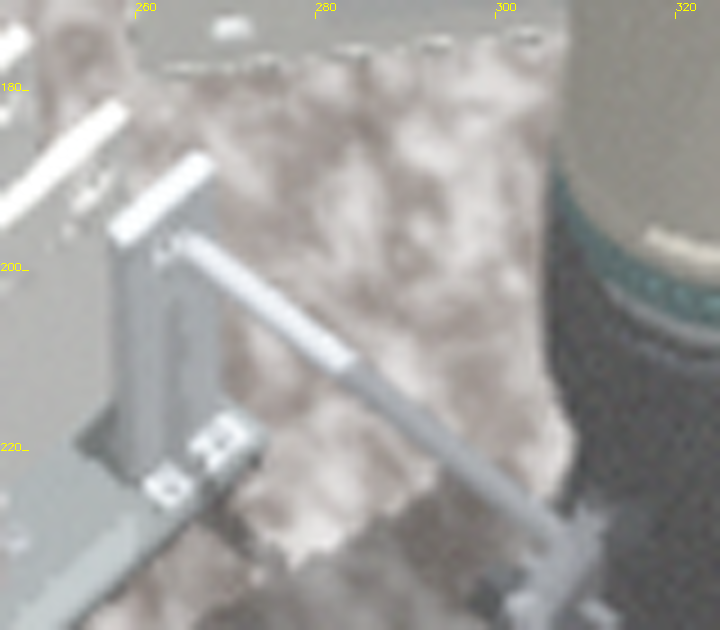

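Call:
arm_command(increments=[0,0,0,0,-0.01,0.4,1,0,0,0,0,-0.01,0.4,1,0,0,0,0,0,0,1,0,0,0,0,0,0,1])

```text
clock: 50.02
position: [0.4072, 0.1518, 0.2753]
ee_rot: [-0.595, 0.606, -0.377, 0.371]
contact_force: [0.6, -0.1, -1.5]
width: 0.0149
```

```bash
python3 -c "
from cmp import *
go(-208,'r2')"
```

```text
clock 50.025 q [ 0.2   0.19  1.98 -0.01  0.98  1.32] w 0.0149 grasp now [0.4048 0.1505 0.1204] yaw -63.83 F [ 0.6 -0.1 -1.5]
rotvec [ 0.0177 -0.0005  0.0011] shift in present axes [0.08 0.03 0.11] in target axes [0.08 0.03 0.1 ]
side [(np.float64(0.6), np.float64(3.2), 56), (np.float64(0.5), np.float64(3.0), 34), (np.float64(1.8), np.float64(4.4), 28), (np.float64(-2.8), np.float64(2.2), 23), (np.float64(-2.5), np.float64(2.2), 27), (np.float64(-2.9), np.float64(2.2), 26), (np.float64(1.0), np.float64(2.2), 32), (np.float64(1.2), np.float64(2.6), 112), (np.float64(1.2), np.float64(2.6), 90), (np.float64(1.2), np.float64(2.8), 99), (np.float64(1.1), np.float64(2.6), 106), (np.float64(1.2), np.float64(2.6), 102)]
top [(np.float64(-0.2), np.float64(2.6), 24), (np.float64(-0.5), np.float64(2.2), 40), (np.float64(-0.5), np.float64(2.2), 63), (np.float64(-0.6), np.float64(2.2), 121), (np.float64(-0.8), np.float64(2.4), 118), (np.float64(-0.8), np.float64(2.6), 141), (np.float64(-0.8), np.float64(2.6), 154), (np.float64(-0.7), np.float64(2.4), 116), (np.float64(0.3), np.float64(4.6), 87), (np.float64(-0.6), np.float64(2.8), 121), (np.float64(-0.6), np.float64(2.8), 149), (np.float64(-0.6), np.float64(3.0), 112)]
```

View pics/r2_side.png

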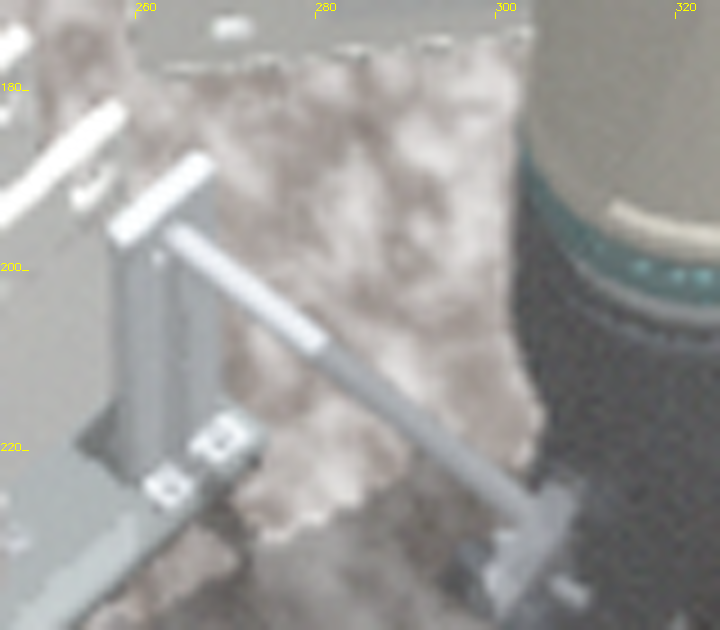

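Call:
arm_command(increments=[0,0,0,0,-0.01,0.4,1,0,0,0,0,-0.01,0.3,1,0,0,0,0,-0.01,0.3,1,0,0,0,0,0,0,1])

```text
clock: 50.62
position: [0.4163, 0.1563, 0.2755]
ee_rot: [-0.595, 0.606, -0.377, 0.371]
contact_force: [-0.0, 0.1, -3.2]
width: 0.0144
```

```bash
python3 -c "
from cmp import *
go(-198,'r3',45,125)"
```

```text
clock 50.625 q [ 0.2   0.21  1.96 -0.01  0.99  1.32] w 0.0144 grasp now [0.4139 0.1549 0.1205] yaw -63.82 F [-0.   0.1 -3.2]
rotvec [ 0.0179 -0.0003  0.0011] shift in present axes [0.08 0.04 0.09] in target axes [0.08 0.05 0.09]
side [(np.float64(0.7), np.float64(3.0), 45), (np.float64(1.7), np.float64(4.4), 29), (np.float64(1.6), np.float64(4.8), 30), (np.float64(2.9), np.float64(2.2), 20), (np.float64(-2.8), np.float64(2.2), 26), (np.float64(-2.9), np.float64(2.2), 24), (np.float64(0.9), np.float64(2.2), 23), (np.float64(1.1), np.float64(2.2), 28), (np.float64(1.4), np.float64(2.2), 45), (np.float64(1.0), np.float64(2.8), 99), (np.float64(1.1), np.float64(2.6), 99), (np.float64(1.1), np.float64(2.6), 107)]
top [(np.float64(0.1), np.float64(3.2), 33), (np.float64(1.1), np.float64(4.0), 30), (np.float64(0.7), np.float64(4.0), 22), (np.float64(-0.5), np.float64(2.4), 38), (np.float64(-0.8), np.float64(2.6), 82), (np.float64(-0.7), np.float64(2.8), 129), (np.float64(-0.9), np.float64(3.0), 156), (np.float64(-0.8), np.float64(2.6), 142), (np.float64(-0.8), np.float64(2.8), 99), (np.float64(0.2), np.float64(4.2), 88), (np.float64(-1.0), np.float64(2.4), 97), (np.float64(-0.8), np.float64(3.0), 134)]
```

View pics/r3_side.png

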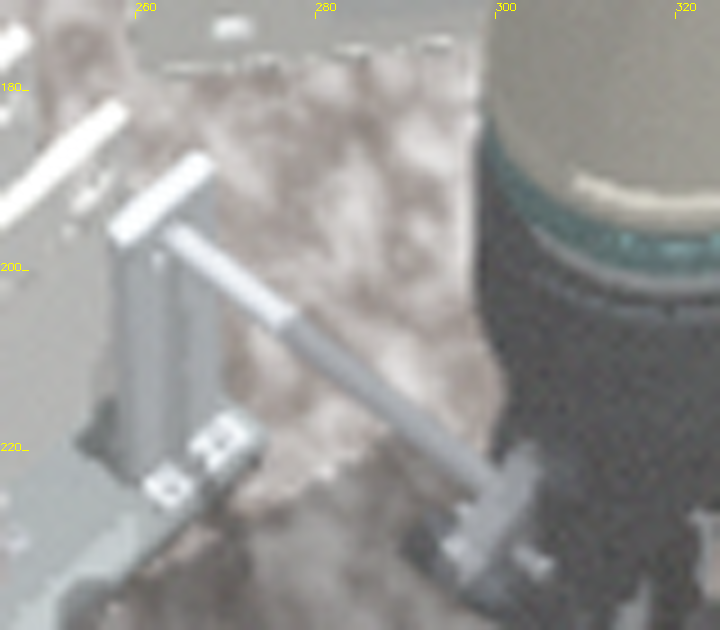

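Call:
arm_command(increments=[0,0,0,0,0.05,0,1,0,0,0,0,0,0.4,1,0,0,0,0,0,0.4,1,0,0,0,0,0,0,1])

```text
clock: 51.22
position: [0.4239, 0.16, 0.275]
ee_rot: [-0.595, 0.605, -0.376, 0.371]
contact_force: [0.8, -0.2, -1.6]
width: 0.0144
```

Call:
arm_command(increments=[0,0,0,0,-0.01,0.5,1,0,0,0,0,-0.01,0.5,1,0,0,0,0,0,0,1,0,0,0,0,0,0,1])

```text
clock: 51.72
position: [0.4327, 0.1643, 0.2751]
ee_rot: [-0.595, 0.605, -0.376, 0.371]
contact_force: [1.0, 0.8, -3.2]
width: 0.0145
```

```bash
python3 -c "
from cmp import *
go(-180,'r4',45,105)
im=vision.get_image('side'); gm=np.clip(255*(im/255.)**.6,0,255).astype(np.uint8)
crop('side',(200,150,280,220),9,'pics/r4b.png',gm)
crop('top',(240,140,300,220),9,'pics/r4c.png')
"
```

```text
clock 51.725 q [ 0.21  0.23  1.93 -0.01  1.    1.33] w 0.0145 grasp now [0.4305 0.163  0.1201] yaw -63.83 F [ 1.   0.8 -3.2]
rotvec [ 0.0164 -0.0005  0.0013] shift in present axes [0.07 0.01 0.07] in target axes [0.07 0.01 0.07]
side [(np.float64(0.8), np.float64(3.0), 37), (np.float64(1.7), np.float64(4.6), 36), (np.float64(1.7), np.float64(4.6), 17), (np.float64(0.3), np.float64(2.2), 18), (np.float64(0.7), np.float64(2.2), 20), (np.float64(1.0), np.float64(2.2), 25), (np.float64(1.0), np.float64(2.2), 26), (np.float64(-2.8), np.float64(2.4), 48), (np.float64(-2.7), np.float64(2.6), 51), (np.float64(-2.3), np.float64(2.2), 21), (np.float64(1.9), np.float64(3.8), 27), (np.float64(1.2), np.float64(2.8), 80)]
top [(np.float64(-1.6), np.float64(3.0), 52), (np.float64(-1.4), np.float64(3.0), 49), (np.float64(-1.2), np.float64(3.4), 47), (np.float64(-1.1), np.float64(3.0), 46), (np.float64(-0.9), np.float64(3.0), 44), (np.float64(-0.6), np.float64(2.8), 40), (np.float64(-0.3), np.float64(3.0), 36), (np.float64(-0.3), np.float64(3.6), 31), (np.float64(-0.2), np.float64(3.6), 23), (np.float64(-0.2), np.float64(4.2), 19), (np.float64(-0.6), np.float64(3.2), 29), (np.float64(-0.4), np.float64(3.0), 51)]
```

View pics/r4b.png

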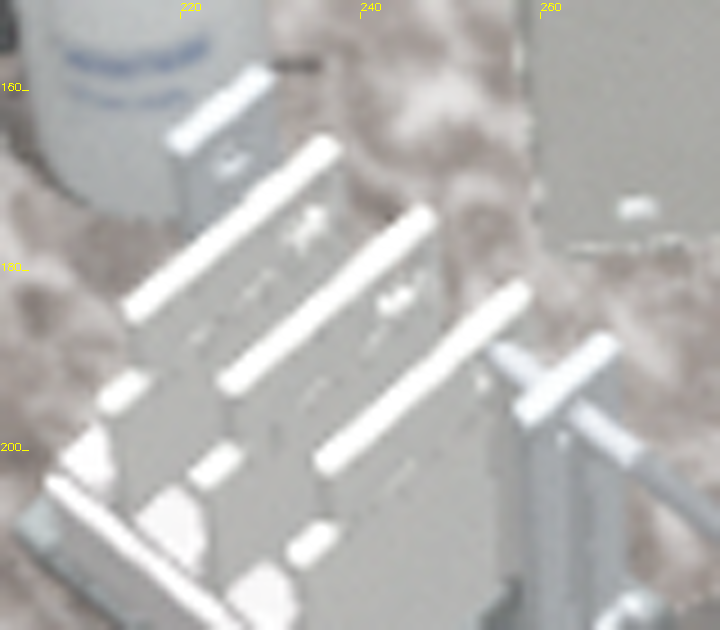

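View pics/r4c.png

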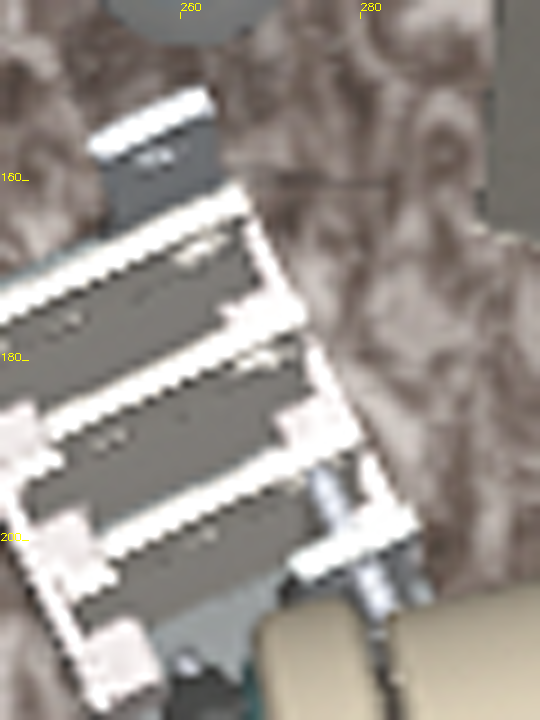

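Call:
arm_command(increments=[0,0,0,0,0.1,0,1,0,0,0,0,0,0,1,0,0,0,0,0,0,1])

```text
clock: 52.3
position: [0.4321, 0.1641, 0.274]
ee_rot: [-0.595, 0.606, -0.377, 0.371]
contact_force: [-0.9, -0.3, -1.3]
width: 0.0147
```

Call:
arm_command(increments=[0,0,0,0,-0.01,0.4,1,0,0,0,0,-0.01,0.4,1,0,0,0,0,-0.01,0.4,1,0,0,0,0,0,0,1,0,0,0,0,0,0,1])

```text
clock: 52.92
position: [0.4429, 0.1694, 0.2739]
ee_rot: [-0.595, 0.606, -0.377, 0.371]
contact_force: [0.2, -0.7, -0.9]
width: 0.0144
```

```bash
python3 -c "
from cmp import *
plan(W(SAMP,[26.4,-168,119]),-63.8); print(pose()[0]['moment'])
im=vision.get_image('side'); gm=np.clip(255*(im/255.)**.6,0,255).astype(np.uint8)
crop('side',(200,150,280,220),9,'pics/r5b.png',gm)
"
```

```text
clock 52.925 q [ 0.22  0.25  1.91 -0.01  1.01  1.34] w 0.0144 grasp now [0.4404 0.168  0.119 ] yaw -63.82 F [ 0.2 -0.7 -0.9]
rotvec [ 0.0183 -0.0004  0.0011] shift in present axes [ 0.08 -0.01  0.13] in target axes [ 0.08 -0.01  0.13]
[-0.02065238 -0.03845097  0.03636661]
```

View pics/r5b.png

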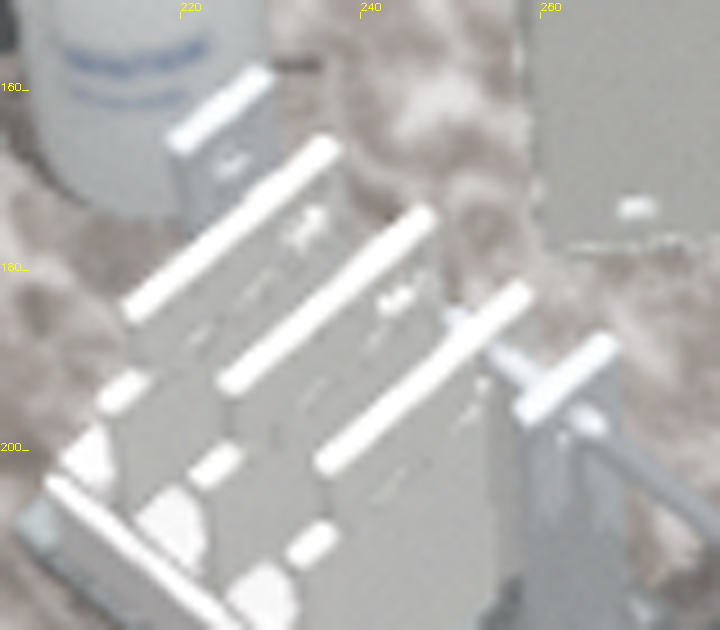

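Call:
arm_command(increments=[0,0,0,0,-0.01,0.5,1,0,0,0,0,-0.01,0.5,1,0,0,0,0,-0.01,0.5,1,0,0,0,0,-0.01,0.5,1,0,0,0,0,0,0,1,0,0,0,0,0,0,1])

```text
clock: 53.72
position: [0.4608, 0.1782, 0.2739]
ee_rot: [-0.594, 0.606, -0.377, 0.371]
contact_force: [0.6, 0.6, -1.3]
width: 0.0145
```

```bash
python3 -c "
from cmp import *
plan(W(SAMP,[26.4,-149,119]),-63.8); print(pose()[0]['moment'])
im=vision.get_image('side'); gm=np.clip(255*(im/255.)**.6,0,255).astype(np.uint8)
crop('side',(200,150,280,220),9,'pics/r6b.png',gm)
"
```

```text
clock 53.725 q [ 0.23  0.27  1.87 -0.01  1.02  1.35] w 0.0145 grasp now [0.4583 0.1768 0.119 ] yaw -63.82 F [ 0.6  0.6 -1.3]
rotvec [ 0.0184 -0.0004  0.001 ] shift in present axes [ 0.08 -0.01  0.03] in target axes [ 0.08 -0.01  0.03]
[-0.01243821  0.0209269  -0.01615346]
```

View pics/r6b.png

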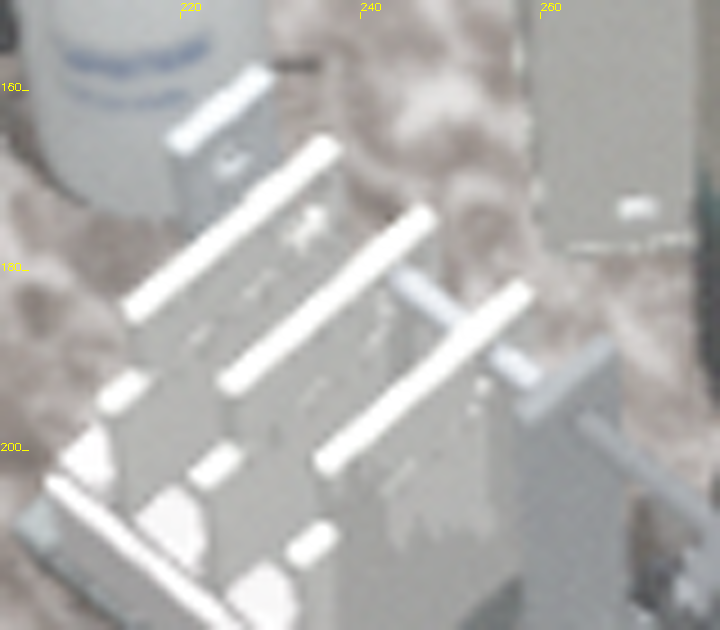

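Call:
arm_command(increments=[0,0,0,0,-0.01,0.5,1,0,0,0,0,-0.01,0.5,1,0,0,0,0,-0.01,0.5,1,0,0,0,0,-0.01,0.5,1,0,0,0,0,-0.01,0.5,1,0,0,0,0,-0.01,0.5,1,0,0,0,0,0,0,1,0,0,0,0,0,0,1])

```text
clock: 54.78
position: [0.4877, 0.1914, 0.274]
ee_rot: [-0.594, 0.606, -0.377, 0.371]
contact_force: [0.0, 0.2, -0.6]
width: 0.0148
```

Call:
arm_command(increments=[0,0,0,0,-0.01,0.5,1,0,0,0,0,-0.01,0.5,1,0,0,0,0,0,0,1,0,0,0,0,0,0,1])

```text
clock: 55.28
position: [0.4968, 0.1959, 0.2741]
ee_rot: [-0.595, 0.606, -0.377, 0.371]
contact_force: [-0.0, 0.0, -1.2]
width: 0.0146
```

```bash
cat > see.py <<'E'
from cmp import *
import sys
plan(W(SAMP,[26.4,-86,119]),-63.8); print(pose()[0]['moment'])
im=vision.get_image('side'); gm=np.clip(255*(im/255.)**.6,0,255).astype(np.uint8)
crop('side',(205,145,285,215),9,f'pics/{sys.argv[1]}.png',gm)
for y0,y1 in((-50,-36),(-26,-8),(6,24),(37,50)):
    P=proj("side",[W(SAMP,[27,y0,107]),W(SAMP,[27,y1,107])]); o,_=strip("side",im,P[0],P[1],k=5,half=4); 
    h=cv2.imread("pics/side0.png")[...,::-1].copy(); oh,_=strip("side",h,P[0],P[1],k=5,half=4)
    print(y0,y1,"now",o[:,1].round(1).tolist(),"home",oh[:,1].round(1).tolist())
E
python3 see.py r7b
```

```text
clock 55.275 q [ 0.25  0.33  1.78 -0.01  1.05  1.36] w 0.0146 grasp now [0.4943 0.1945 0.1191] yaw -63.82 F [-0.   0.  -1.2]
rotvec [ 0.0182 -0.0004  0.0011] shift in present axes [ 0.08 -0.03  2.32] in target axes [0.08 0.01 2.32]
[-0.0228637   0.04450044 -0.02940058]
-50 -36 now [0.5, -1.7, -2.0, 2.1, 1.1] home [-0.2, -0.3, 0.7, 0.9, 1.0]
-26 -8 now [0.5, -2.6, -2.6, 1.4, 2.1] home [1.0, 0.9, 0.9, 1.0, 1.2]
6 24 now [1.5, 2.0, 1.5, 1.4, 1.5] home [1.2, 1.1, 1.2, 1.4, 1.4]
37 50 now [1.6, 1.4, 0.0, -0.5, -0.3] home [1.4, 1.5, 1.3, 1.4, 1.5]
```

View pics/r7b.png

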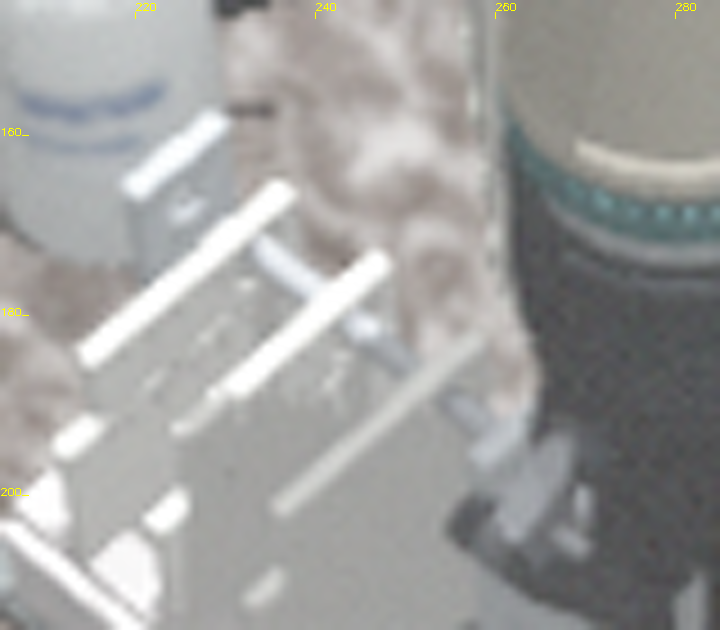

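Call:
arm_command(increments=[0,0,0,0,-0.01,0.4,1,0,0,0,0,-0.01,0.4,1,0,0,0,0,-0.01,0.4,1,0,0,0,0,-0.01,0.3,1,0,0,0,0,0,0,1,0,0,0,0,0,0,1])

```text
clock: 56.08
position: [0.5102, 0.2025, 0.2742]
ee_rot: [-0.595, 0.606, -0.377, 0.371]
contact_force: [0.2, -0.1, -0.7]
width: 0.0145
```

```bash
python3 see.py r8b
```

```text
clock 56.075 q [ 0.25  0.35  1.75 -0.01  1.06  1.37] w 0.0145 grasp now [0.5077 0.2011 0.1192] yaw -63.82 F [ 0.2 -0.1 -0.7]
rotvec [ 0.0182 -0.0004  0.0011] shift in present axes [0.08 0.01 0.83] in target axes [0.08 0.02 0.83]
[-0.01271843  0.05297672 -0.04420279]
-50 -36 now [0.3, 0.8, -1.3, 1.2, 1.2] home [-0.2, -0.3, 0.7, 0.9, 1.0]
-26 -8 now [0.5, 0.3, 1.1, 1.5, 1.6] home [1.0, 0.9, 0.9, 1.0, 1.2]
6 24 now [2.0, 1.6, 1.4, 1.4, 1.5] home [1.2, 1.1, 1.2, 1.4, 1.4]
37 50 now [1.4, 1.7, 1.3, 1.3, 1.3] home [1.4, 1.5, 1.3, 1.4, 1.5]
```

View pics/r8b.png

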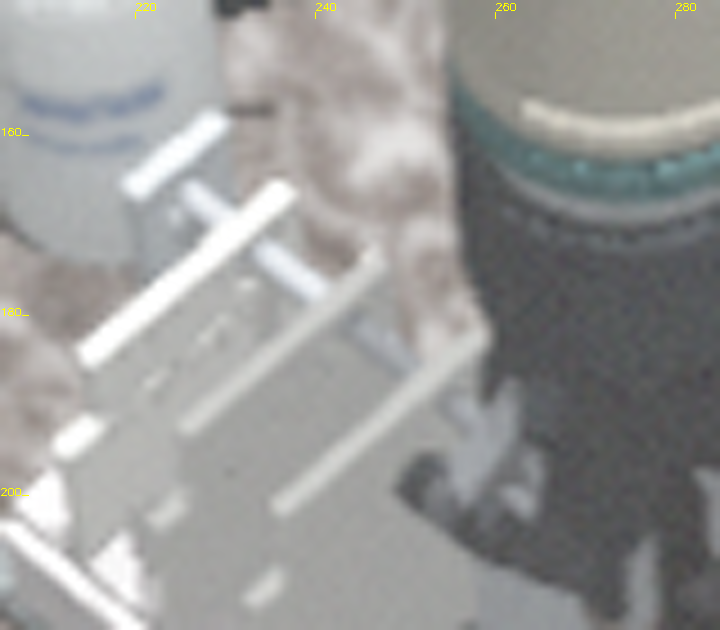

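Call:
arm_command(increments=[0,0,0,0,-0.01,0.3,1,0,0,0,0,0,0.3,1,0,0,0,0,0,0,1,0,0,0,0,0,0,1])

```text
clock: 56.62
position: [0.5158, 0.2052, 0.2742]
ee_rot: [-0.595, 0.606, -0.377, 0.371]
contact_force: [0.4, 0.8, -1.8]
width: 0.0144
```

Call:
arm_command(increments=[0,0,0,0,0,0.15,1,0,0,0,0,0,0,1,0,0,0,0,0,0,1])

```text
clock: 57.0
position: [0.5171, 0.2058, 0.2743]
ee_rot: [-0.595, 0.606, -0.377, 0.371]
contact_force: [-0.3, 0.3, -0.6]
width: 0.0145
```

```bash
python3 see.py r9b
```

```text
clock 57.0 q [ 0.26  0.36  1.73 -0.01  1.07  1.37] w 0.0145 grasp now [0.5147 0.2045 0.1193] yaw -63.82 F [-0.3  0.3 -0.6]
rotvec [ 0.0177 -0.0004  0.0011] shift in present axes [0.08 0.02 0.06] in target axes [0.08 0.03 0.06]
[ 0.01776549  0.05232035 -0.02482753]
-50 -36 now [0.9, 0.9, -0.5, 0.4, -2.0] home [-0.2, -0.3, 0.7, 0.9, 1.0]
-26 -8 now [0.9, 1.8, 1.1, 1.3, 1.5] home [1.0, 0.9, 0.9, 1.0, 1.2]
6 24 now [2.8, 2.2, 2.2, 1.4, 1.2] home [1.2, 1.1, 1.2, 1.4, 1.4]
37 50 now [1.6, 1.6, 1.3, 1.3, 1.3] home [1.4, 1.5, 1.3, 1.4, 1.5]
```

View pics/r9b.png

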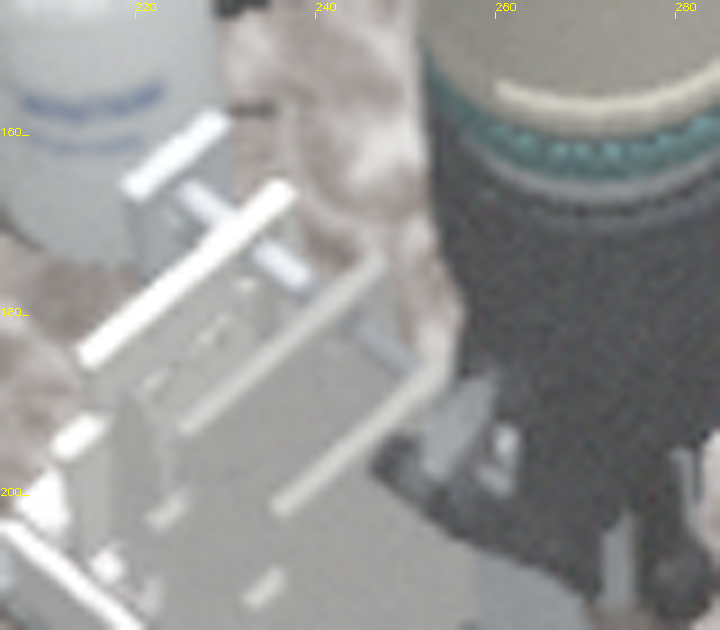

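Call:
arm_command(increments=[0,0,0,0,0,0.1,1,0,0,0,0,0,0,1,0,0,0,0,0,0,1])

```text
clock: 57.42
position: [0.5179, 0.2063, 0.2742]
ee_rot: [-0.595, 0.606, -0.377, 0.371]
contact_force: [-0.8, 1.3, -0.9]
width: 0.0145
```

Call:
arm_command(increments=[0,0,0,0,0,0.1,1,0,0,0,0,0,0,1,0,0,0,0,0,0,1])

```text
clock: 57.8
position: [0.5189, 0.2067, 0.2742]
ee_rot: [-0.595, 0.606, -0.377, 0.371]
contact_force: [-0.3, 0.4, -0.3]
width: 0.0148
```

Call:
arm_command(increments=[0,0,0,0,0,0.1,1,0,0,0,0,0,0,1,0,0,0,0,0,0,1])

```text
clock: 58.18
position: [0.5198, 0.2072, 0.2742]
ee_rot: [-0.595, 0.606, -0.377, 0.371]
contact_force: [0.6, -0.1, -0.0]
width: 0.0143
```

Call:
arm_command(increments=[0,0,0,0,0,0.1,1,0,0,0,0,0,0,1,0,0,0,0,0,0,1])

```text
clock: 58.55
position: [0.5205, 0.2075, 0.2741]
ee_rot: [-0.595, 0.606, -0.377, 0.371]
contact_force: [-0.6, -0.6, -0.5]
width: 0.0147
```

Call:
arm_command(increments=[0,0,0,0,0,0.1,1,0,0,0,0,0,0,1,0,0,0,0,0,0,1])

```text
clock: 58.92
position: [0.5209, 0.2077, 0.2741]
ee_rot: [-0.594, 0.606, -0.377, 0.37]
contact_force: [-4.1, -2.9, 2.5]
width: 0.0142
```

Call:
arm_command(increments=[0,0,0,0,0,0.1,1,0,0,0,0,0,0,1,0,0,0,0,0,0,1])

```text
clock: 59.3
position: [0.5212, 0.2079, 0.274]
ee_rot: [-0.593, 0.607, -0.378, 0.37]
contact_force: [-5.8, -3.9, 4.1]
width: 0.0144
```

Call:
arm_command(increments=[0,0,0,0,0.05,0,1,0,0,0,0,0,0,0.8,0,0,0,0,0,0,0.75,0,0,0,0,0,0,0.6,0,0,0,0,0,0,0.5,0,0,0,0,0,0,0.5])

```text
clock: 60.05
position: [0.5225, 0.2085, 0.2737]
ee_rot: [-0.595, 0.606, -0.377, 0.371]
contact_force: [0.1, 0.4, 0.5]
width: 0.043
```

```bash
python3 see.py s1b
```

```text
clock 60.05 q [ 0.26  0.37  1.72 -0.01  1.07  1.37] w 0.043 grasp now [0.5201 0.2072 0.1187] yaw -63.82 F [0.1 0.4 0.5]
rotvec [ 0.0176 -0.0004  0.0011] shift in present axes [ 0.08 -0.03 -0.54] in target axes [ 0.08 -0.03 -0.54]
[-0.05278104 -0.01046983  0.03020696]
-50 -36 now [0.4, 0.9, 0.4, 0.2, 0.2] home [-0.2, -0.3, 0.7, 0.9, 1.0]
-26 -8 now [-1.2, -1.2, 1.0, 1.0, 1.1] home [1.0, 0.9, 0.9, 1.0, 1.2]
6 24 now [2.0, 2.2, 2.1, 2.0, 1.3] home [1.2, 1.1, 1.2, 1.4, 1.4]
37 50 now [1.4, 1.4, 1.3, 1.3, 1.5] home [1.4, 1.5, 1.3, 1.4, 1.5]
```

View pics/s1b.png

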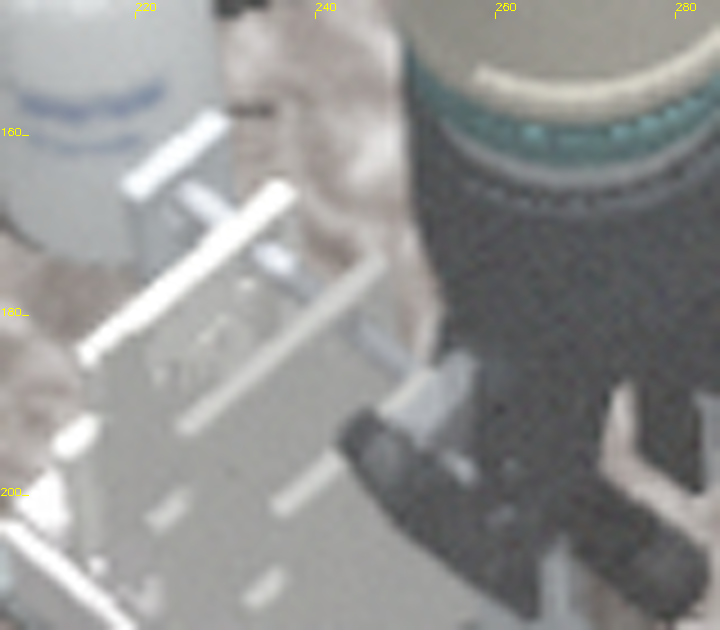

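Call:
arm_command(increments=[0,0,0,0,-2,0,0.5,0,0,0,0,-4,-0.3,0.5,0,0,0,0,-5,-1,0.5,0.018,0,0,0,-3,-4,0.5,0,0,0,0,0,-5,0.5,0,0,0,0,0,-5,0.5,0,0,0,0,0,-5,0.5,0,0,0,0,0,0,0.5])

```text
clock: 61.1
position: [0.3391, 0.1193, 0.4146]
ee_rot: [-0.6, 0.601, -0.374, 0.374]
contact_force: [0.6, -0.2, -0.3]
width: 0.0429
```

```bash
python3 see.py t0; python3 - <<'E'
from look import *
im=vision.get_image("side"); cv2.imwrite("pics/t1.png",im[...,::-1])
gm=np.clip(255*(im/255.)**.6,0,255).astype(np.uint8); crop("side",(195,145,295,240),7,"pics/t2.png",gm)
it=vision.get_image("top"); crop("top",(220,140,320,240),6,"pics/t3.png",it)
E
```

```text
clock 61.1 q [ 0.14 -0.07  1.88 -0.    1.33  1.26] w 0.0429 grasp now [0.339  0.1191 0.2596] yaw -63.88 F [ 0.6 -0.2 -0.3]
rotvec [ 0.0008 -0.0013  0.0011] shift in present axes [ 0.12 14.04 19.87] in target axes [ 0.17 14.06 19.86]
[-0.02049085 -0.01683313 -0.05725468]
-50 -36 now [-0.4, -0.5, 0.7, 0.7, 0.8] home [-0.2, -0.3, 0.7, 0.9, 1.0]
-26 -8 now [1.3, 1.1, 1.0, 1.0, 1.1] home [1.0, 0.9, 0.9, 1.0, 1.2]
6 24 now [2.3, 2.0, 1.4, 1.2, 1.2] home [1.2, 1.1, 1.2, 1.4, 1.4]
37 50 now [1.4, 1.4, 1.3, 1.3, 1.5] home [1.4, 1.5, 1.3, 1.4, 1.5]
```

View pics/t1.png

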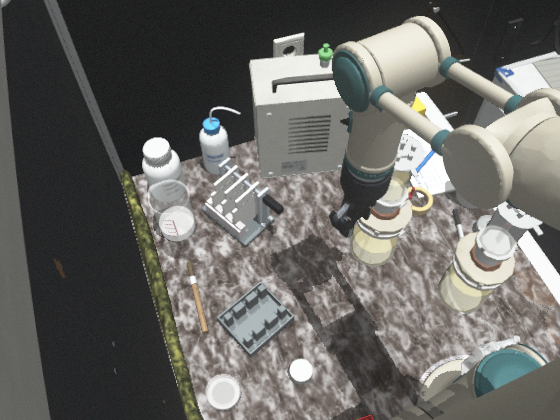

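View pics/t2.png

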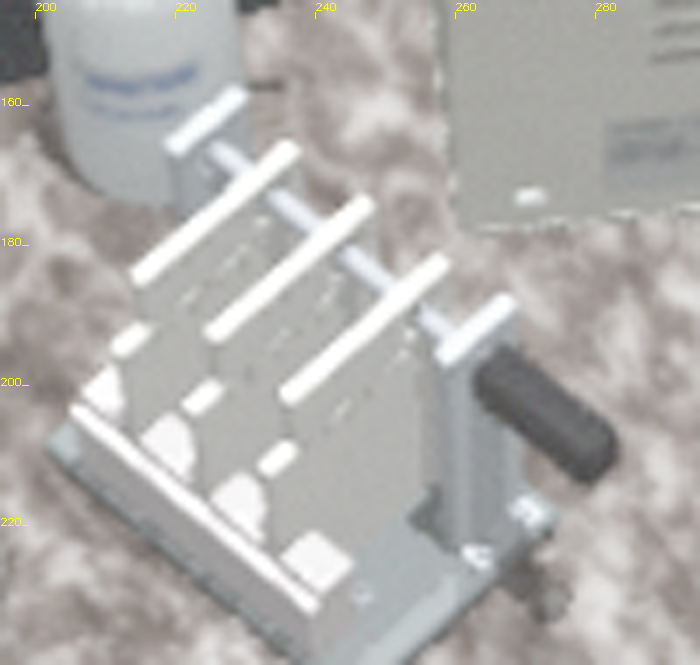

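View pics/t3.png

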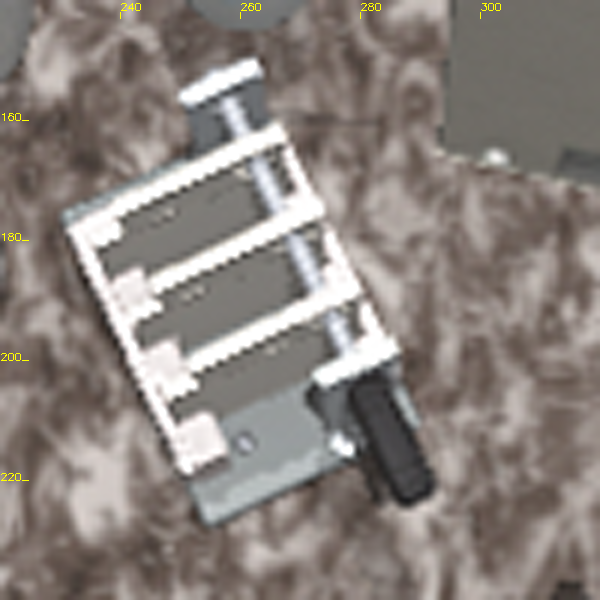

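```bash
python3 - <<'E'
from rig import ticket, manip
s=manip.get_state(); print(s['clock'],s['contact_force'])
print(ticket.sign_off())
E
```

```text
61.25 [ 0.09428836  0.20298691 -0.18087244]
the job is handed in; nothing more can be done
None
```

The job is handed in, about 61 s into the run. I drew the rod out and laid it on the table. All three plates went into their own sampler slots with the eyes on the post side (the middle tray plate was the wrong way round and got turned). I then threaded the rod back until the handle pressed on the near post.

**Seating:** each plate went down until I felt the slot floor (about 5–8 N). The handle pushed back with about 7 N at the post.

**Last pictures:**
- All three plates stand upright.
- In both views the handle sits where it was at the start.
- In the side view the shank follows its starting line to about 0.3 px, apart from 2–3 readings beside the middle plate (y = 6 to about 15 mm) that were about 1 px off. I put those down to the plate edge and did not check further.
- The wash bottle and beaker are still standing, and the robot touches nothing.

**Not seen directly:** the nose beyond the far post is hidden in both views. That it passes the far eye follows from the handle being flush and the shank line.

**Disagreements:** the top and side cameras differed by about 1.4 mm on where the sampler is. The rod also seemed to sit about 1–2° nose-up in the grip, which I corrected before inserting it.

The tray was knocked a few centimetres aside after it was already empty.

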